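Put the cooking things back in their places

TASK

The cooking is done: put the five things left on the counter between the cooker and the kettle back where each kind belongs. The two loose spice jars go upright into the two empty holes of the wooden spice rack, right down to the bottom and without upsetting the jars already in it; the tomato and the garlic go side by side into the painted dish; the espresso cup goes upright onto the middle of the stack of saucers. Leave the dish and the saucers where they stand, and let go of everything.

Things in the scene. Friction and masses are not known exactly. Their poses are not given: they have to be found in the camera images.
- jar_a_c (a point): loose spice jar, clear glass with a yellow-brown screw cap: upright cylinder 45 mm in diameter, 102 mm tall (cap: 43 mm in diameter, the top 21 mm), 0.11 kg. Point: its centre, 51 mm above its underside; z up. It stands on the counter, in one of the five places where the things to be put away may be
- jar_b_c (a point): loose spice jar with a dark brown screw cap: upright cylinder 44 mm in diameter, 101 mm tall (cap: 44 mm in diameter, the top 21 mm), 0.11 kg. Point: its centre, 50.5 mm above its underside; z up. It stands on the counter
- tomato_c (a point): ripe tomato with its green stalk standing on the counter: nearly round, 62 mm across and 61 mm high with the stalk, best gripped half-way up; 0.10 kg. Point: its axis, 30 mm above its underside
- garlic_c (a point): whole garlic bulb standing on the counter, whitish, 60 x 57 mm across and 58 mm high with a pointed top (widest and best gripped about half-way up), 0.06 kg. Point: its axis, 28 mm above its underside; z up
- espresso_cup_c (a point): white espresso cup standing upright, 51 mm tall; round bowl 62 mm in diameter at the rim, narrowing to a foot 43 mm in diameter; its one handle sticks out 25 mm beyond the bowl to the -y side of its own frame, so it is best gripped across x near the rim. 0.12 kg. Point: on the bowl's axis, 25.5 mm above the foot's underside; z up
- spice_rack: long wooden block, the spice rack: 84 mm (x) by 290 mm (y), 33 mm high, does not move. Along its middle line (x = 0) four round upright holes 57 mm in diameter and 22 mm deep (their floor 11 mm above the counter) at y = -96, -32, +32 and +96 mm. Jars already stand in the two outer holes; the two inner holes (y = -32 and +32 mm) are empty. Origin: centre of its underside, at counter height; z up; turned up to 0.2 rad either way
- rack_jar_left_c (a point): spice jar already standing in the rack's hole at y = +96 mm: 43 mm in diameter, 101 mm tall. Point: its centre, 50.5 mm above its underside; z up
- rack_jar_right_c (a point): spice jar already standing in the rack's hole at y = -96 mm: 45 mm in diameter, 97 mm tall. Point: its centre, 48.5 mm above its underside; z up
- fruit_dish_c (a point): blue and white painted round dish, loose, 0.6 kg: 174 mm across its rim, 37 mm high, wall sloping in to a level floor about 90 mm across, 6 mm thick. Point: middle of the inner floor, 6 mm above the counter; z up
- saucers_c (a point): stack of white saucers, loose, 0.8 kg: 131 mm across, 42 mm high at the rim. The topmost saucer has a level middle about 70 mm across, 34 mm above the counter, from which it rises to the rim. Point: centre of that level middle; z up
Mind the look-alikes: they are no part of the job. What is shaped like the part that bears garlic_c but pink is not meant.

How it is judged:
At the end, for the whole second after the job is handed in: Jars upright on the floors of the inner holes (within 10 mm, 0.15 rad), outer jars still in theirs; tomato and garlic in the dish (within 65 mm of its middle, 10-55 mm above its floor); cup upright within 16 mm of the saucer centre; dish and saucers level, moved under 50 mm; all released, at rest ((((x of jar_a_c in the frame of spice_rack between -0.01 and 0.01 m and y of jar_a_c in the frame of spice_rack between 0.022 and 0.042 m and z of jar_a_c in the frame of spice_rack below 0.071 m and angle between jar_a_c's own z axis and vertical below 0.15 rad) and (x of jar_b_c in the frame of spice_rack between -0.01 and 0.01 m and y of jar_b_c in the frame of spice_rack between -0.042 and -0.022 m and z of jar_b_c in the frame of spice_rack below 0.0705 m and angle between jar_b_c's own z axis and vertical below 0.15 rad)) or ((x of jar_a_c in the frame of spice_rack between -0.01 and 0.01 m and y of jar_a_c in the frame of spice_rack between -0.042 and -0.022 m and z of jar_a_c in the frame of spice_rack below 0.071 m and angle between jar_a_c's own z axis and vertical below 0.15 rad) and (x of jar_b_c in the frame of spice_rack between -0.01 and 0.01 m and y of jar_b_c in the frame of spice_rack between 0.022 and 0.042 m and z of jar_b_c in the frame of spice_rack below 0.0705 m and angle between jar_b_c's own z axis and vertical below 0.15 rad))) and x of rack_jar_left_c in the frame of spice_rack between -0.01 and 0.01 m and y of rack_jar_left_c in the frame of spice_rack between 0.086 and 0.106 m and z of rack_jar_left_c in the frame of spice_rack below 0.0705 m and angle between each of rack_jar_left_c, rack_jar_right_c's own z axis and vertical below 0.15 rad and x of rack_jar_right_c in the frame of spice_rack between -0.01 and 0.01 m and y of rack_jar_right_c in the frame of spice_rack between -0.106 and -0.086 m and z of rack_jar_right_c in the frame of spice_rack below 0.0685 m and horizontal distance between each of tomato_c, garlic_c and fruit_dish_c below 0.065 m and z of tomato_c in the frame of fruit_dish_c between 0.01 and 0.055 m and z of garlic_c in the frame of fruit_dish_c between 0.01 and 0.055 m and horizontal distance between espresso_cup_c and saucers_c below 0.016 m and z of espresso_cup_c in the frame of saucers_c between 0.018 and 0.034 m and angle between espresso_cup_c's own z axis and vertical below 0.12 rad and distance of each of fruit_dish_c, saucers_c from where it was at the start of the episode below 0.05 m and angle between each of fruit_dish_c, saucers_c's own z axis and vertical below 0.1 rad); the robot touches nothing.
It also fails if it takes over 125 s, if anything falls off the work surface, if the arm or the gripper's body presses on something with over 40 N, if the wrist force passes 120 N, or if a joint passes its speed limit or range.

ROBOT

A 7-joint arm with a two-finger parallel gripper is mounted at the origin on a cart in front of the work surface, level with it; the furniture and walls round the work are solid. World frame = base frame: x ahead of the robot, y to its left, z up, the work surface at z = 0. Lengths are in m, angles in rad, forces in N, time in s.
With the tool pointing down it reaches from about 0.4 to 0.85 m from the base axis. Payload 10.4 kg.
Tool frame: the origin (TCP) lies midway between the tips of the shut fingers; the grasp point (between the pads) lies 19 mm behind it (ctrl.pinch_z is the distance from the TCP to the grasp point, in m); z points along the fingers, y is the line along which they close (so a half turn about z gives the same grasp; the last joint's range is limited). The gripper opens to 87 mm and grips with 3 to 60 N. Pads are 19 mm wide; open, the fingers measure 117 mm over their backs; the gripper's body (75 mm by 190 mm) begins 51 mm behind the grasp point.
Start: joints at [1.126, 0.332, -0.065, 1.46, 0.022, 1.35, -0.088], TCP at [0.256, -0.57, 0.223] pointing down, gripper open.
Joint ranges: [-2.6, 2.6], [-0.5, 2.12], [-1.47, 1.34], [0.16, 2.42], [-1.27, 4.41], [0.06, 2.06], [-2.6, 2.6]. Speed limits (rad/s): [2.22, 2.22, 2.79, 2.79, 3.14, 3.14, 3.14].

INTERFACE

Orientations are given as a unit quaternion [x, y, z, w].
In Python, from rig import ctrl gives the robot as it stands.
- The arm moves only by the tool servo_tool, never from a script. Its argument "increments" is a list of rows, each an object with "jaw": the opening, from 0 (shut) to 1 (fully open); "xyz": the shift along the tool's x, y, z as a fraction of full scale, a list of three; "dr": the turn, a rotation vector about the tool's x, y, z as a fraction of full scale, a list of three. In form: [{"jaw": jaw, "xyz": [tx, ty, tz], "dr": [rx, ry, rz]}, ...]. A call has 1 to 10 rows; each row shifts and turns the commanded pose from where the row before left it, along the tool's axes as they then stand; what a row does not reach is not made up. Full scale, the value 1, is 30 mm for a shift and 0.08 rad for a turn. A row lasts 1/12 s, in which the tool goes at most 41.7 mm and 7.16 degrees, less where a joint would pass 70% of its speed; a pose out of reach is approached as far as the arm can. A call with a number of a shift or a turn outside -1 to 1 is refused whole. A call with a gripper value outside its range is refused whole. The fingers move at their own pace and stop on an object; "squeeze" is the grip in N (left out, the last holds). Time passes only in rows, so rows that do not move let the fingers close. It gives the time, the measured TCP pose, the force, the opening and the grip force at its end, in the units of the state.
- ctrl.read_state(): the state, without advancing time (a new reading comes with each control period).
- ctrl.get_image(name): name is "scene" or "top" or "wrist"; returns a dict with "pixels" (480x640x3 uint8, blue, green, red), "fx", "fy", "cx", "cy" (pixels), "k1" (the pictures are not rectified: a ray, as slopes to the right and down, at radius r is drawn at 1 + k1 r^2 times it, then the intrinsics apply), "rvec" (rotation vector, rad) and "tvec" (3), from world to camera coordinates, as OpenCV has them. Camera axes: x right, y down, z forward; pixel columns grow to the right and rows downward; lengths in m; the calibration is good to about 2 mm. A picture is of the moment at which its call begins. There is no depth.
- ctrl.close_job(): hands the job in; it is judged then, once.
The state is a dict: "time_s": time; "qpos": joint angles; "joint_velocities": joint speeds; "joint_torque": joint torques, N m; "position": TCP position; "tcp_rot": TCP orientation; "wrist_force": force on the tool from outside, world axes, zero at the start; "ft_torque": the same for the moment, N m; "finger_gap": finger opening in m; "gripper_force": force on a finger pad.
Only numpy, scipy, OpenCV 4.12 (cv2) and the standard library are available. Lean on these libraries where they do the work, as an engineer would, in place of code of your own. Each camera call takes 0.05 s, during which the arm holds its last target. There are 200 camera calls.

## Working session

There is one attempt and no reset: what is moved stays moved. The work goes in short steps, Python scripts to look and compute and a tool call to move; the robot and the scene stay as the last step left them, time stands still between calls to the robot, and variables do not carry over. Pictures are saved under pics/ and viewed, at most 14 in all, crops included, and the job is handed in when it is done.

Besides the shell and the picture viewer there is one more tool, called in YAML: its name, and indented under it one key for each argument. servo_tool: Moves the arm, as the interface text tells. Its arguments: {"type":"object","properties":{"increments":{"type":"array"},"squeeze":{"type":"number"}},"required":["increments"]}

```bash
mkdir -p pics; ls; cat > h.py <<'E'
import numpy as np, cv2
from scipy.spatial.transform import Rotation as R
from rig import ctrl
def grab(name,fn=None):
    d=ctrl.get_image(name)
    if fn: cv2.imwrite('pics/'+fn,d['pixels']); np.save('pics/'+fn+'.npy',{k:v for k,v in d.items()},allow_pickle=True)
    return d
def load(fn): return np.load('pics/'+fn+'.npy',allow_pickle=True).item()
def ray(d,u,v):
    p=np.array([(u-d['cx'])/d['fx'],(v-d['cy'])/d['fy']]);q=p.copy()
    for _ in range(20): q=p/(1+d['k1']*(q@q))
    Rm=cv2.Rodrigues(np.array(d['rvec'],float))[0];t=np.array(d['tvec'],float).ravel()
    return -Rm.T@t, Rm.T@np.array([q[0],q[1],1])
def on(d,u,v,z):
    o,r=ray(d,u,v); return (o+r*(z-o[2])/r[2])
def proj(d,P):
    Rm=cv2.Rodrigues(np.array(d['rvec'],float))[0];c=Rm@np.array(P,float)+np.array(d['tvec'],float).ravel()
    q=c[:2]/c[2];q=q*(1+d['k1']*(q@q)); return np.round([d['fx']*q[0]+d['cx'],d['fy']*q[1]+d['cy']],1)
E
python3 - <<'E'
from h import *
np.set_printoptions(precision=3,suppress=True)
for n in('scene','top','wrist'):
    d=grab(n,n+'0.png');o,r=ray(d,320,240);print(n,o,r,d['fx'],d['k1'])
s=ctrl.read_state();print(s['position'],s['tcp_rot'],s['finger_gap'],R.from_quat(s['tcp_rot']).as_matrix(), ctrl.pinch_z)
E
```

```text
pics
scene [-0.064  1.083  0.593] [ 0.396 -0.821 -0.41 ] 433.2963276822627 -0.0992701618462087
top [0.141 0.021 1.512] [ 0.21  -0.006 -0.978] 554.5998848121477 0.04920434866139593
wrist [ 0.324 -0.54   0.384] [-0.233 -0.109 -0.967] 417.443447606552 -0.05232587556656864
[ 0.256 -0.57   0.222] [ 0.978  0.209 -0.    -0.001] 0.08726219257082314 [[ 0.912  0.409 -0.   ]
 [ 0.409 -0.912  0.001]
 [-0.    -0.001 -1.   ]] 0.0187
```

View pics/scene0.png

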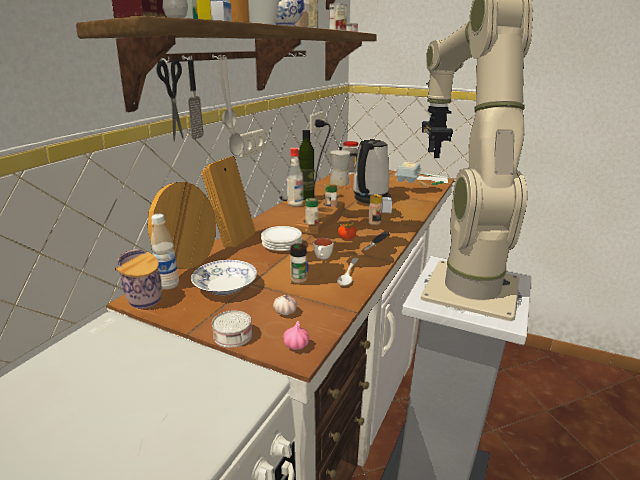

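View pics/top0.png

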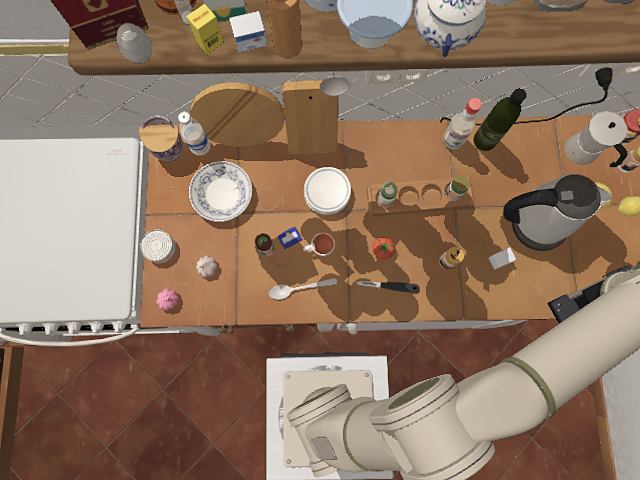

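Candidates:
- **Garlic:** white bulb at top (206,266). The pink one at (168,299) is the decoy.
- **Loose jars:** dark cap at (263,243) and yellow-brown cap at (452,258). The jars at (387,194) and (458,188) are already in the rack.
- **Tomato:** (384,247).
- **Cup:** (321,243), with its handle to the left.
- **Dish, saucers, rack:** dish (221,190), saucers (327,190), rack (418,195).

I'll check these in one crop.

```bash
python3 - <<'E'
from h import *
d=load('top0.png');c=d['pixels'][150:310,145:485]
cv2.imwrite('pics/c1.png',cv2.resize(c,(782,368),interpolation=cv2.INTER_CUBIC))
E
```

```text
(no output)
```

View pics/c1.png

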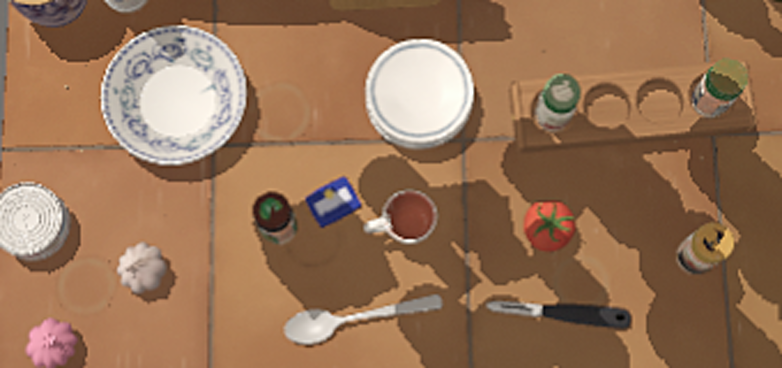

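```bash
python3 - <<'E'
from h import *
np.set_printoptions(precision=3,suppress=True)
d=load('top0.png')
for n,u,v,z in [('dish',174,95,.037),('dL',102,95,.037),('dR',246,95,.037),('sauc',420,92,.042),('sL',366,92,.042),('sR',474,92,.042),('h+',607,104,.033),('h-',660,101,.033),('rTL',512,82,.033),('rTR',748,63,.033),('rBR',755,125,.033),('rBL',521,140,.033),('jarB',271,207,.101),('jarA',716,241,.102),('cup',409,216,.051),('handle',372,228,.035),('tom',549,226,.03),('gar',143,268,.028),('rackjL',562,88,.112),('rackjR',728,75,.108)]:
    print(n,on(d,145+u/2.3,150+v/2.3,z))
E
```

```text
dish [0.602 0.284 0.037]
dL [0.604 0.371 0.037]
dR [0.601 0.197 0.037]
sauc [ 0.598 -0.013  0.042]
sL [0.6   0.052 0.042]
sR [ 0.597 -0.078  0.042]
h+ [ 0.581 -0.238  0.033]
h- [ 0.583 -0.302  0.033]
rTL [ 0.611 -0.125  0.033]
rTR [ 0.629 -0.411  0.033]
rBR [ 0.551 -0.413  0.033]
rBL [ 0.538 -0.133  0.033]
jarB [0.448 0.161 0.101]
jarA [ 0.398 -0.338  0.102]
cup [0.444 0.004 0.051]
handle [0.434 0.048 0.035]
tom [ 0.433 -0.161  0.03 ]
gar [0.394 0.318 0.028]
rackjL [ 0.578 -0.174  0.112]
rackjR [ 0.59  -0.365  0.108]
```

servo_tool:
  increments:
    - {"jaw": 1, "xyz": [0, 0, 0], "dr": [0, 0, -1]}
    - {"jaw": 1, "xyz": [0, 0, 0], "dr": [0, 0, -1]}
    - {"jaw": 1, "xyz": [0, 0, 0], "dr": [0, 0, -1]}
    - {"jaw": 1, "xyz": [0, 0, 0], "dr": [0, 0, -1]}
    - {"jaw": 1, "xyz": [0, 0, 0], "dr": [0, 0, -1]}
    - {"jaw": 1, "xyz": [0, 0, 0], "dr": [0, 0, -1]}
    - {"jaw": 1, "xyz": [0, 0, 0], "dr": [0, 0, -1]}
    - {"jaw": 1, "xyz": [0, 0, 0], "dr": [0, 0, -1]}
    - {"jaw": 1, "xyz": [0, 0, 0], "dr": [0, 0, -1]}
    - {"jaw": 1, "xyz": [0, 0, 0], "dr": [0, 0, -1]}

```text
time_s: 0.98
position: [0.2558, -0.5701, 0.2222]
tcp_rot: [0.818, 0.575, 0.0, -0.0]
wrist_force: [-0.6, 0.4, -0.6]
finger_gap: 0.087
gripper_force: 0.0
```

servo_tool:
  increments:
    - {"jaw": 1, "xyz": [0, 0, 0], "dr": [0, 0, -1]}
    - {"jaw": 1, "xyz": [0, 0, 0], "dr": [0, 0, -1]}
    - {"jaw": 1, "xyz": [0, 0, 0], "dr": [0, 0, -1]}
    - {"jaw": 1, "xyz": [0, 0, 0], "dr": [0, 0, -1]}
    - {"jaw": 1, "xyz": [0, 0, 0], "dr": [0, 0, -1]}
    - {"jaw": 1, "xyz": [0, 0, 0], "dr": [0, 0, 0]}

```text
time_s: 1.48
position: [0.2557, -0.5701, 0.2222]
tcp_rot: [0.688, 0.726, 0.0, -0.0]
wrist_force: [0.8, 0.1, -0.5]
finger_gap: 0.0867
gripper_force: 0.0
```

```bash
cat >> h.py <<'E'
np.set_printoptions(precision=3,suppress=True)
def st():
    s=ctrl.read_state();M=R.from_quat(s['tcp_rot']).as_matrix()
    print('t',s['time_s'],'p',np.array(s['position']),'a',np.arctan2(M[1,0],M[0,0]),'tilt',M[:,2],'F',np.array(s['wrist_force']),'gap',s['finger_gap'],s['gripper_force'],'q',np.array(s['qpos'])); return s,M
def to(P):
    s,M=st(); d=M.T@(np.array(P)-np.array(s['position'])); print('tool units (30mm):',d/0.03); return d
E
python3 - <<'E'
from h import *
to([.398,-.338,.222])
d=load('top0.png')
print(on(d,315,153,0),on(d,235,145,0))
E
```

```text
t 1.4833 p [ 0.256 -0.57   0.222] a 1.6254551091826097 tilt [-0.     0.001 -1.   ] F [ 0.78   0.073 -0.532] gap 0.08672885116474414 0.0 q [ 1.252  0.343 -0.227  1.453  0.077  1.356  1.076]
tool units (30mm): [7.467 5.158 0.01 ]
[0.724 0.02  0.   ] [0.753 0.251 0.   ]
```

servo_tool:
  increments:
    - {"jaw": 1, "xyz": [0.9, 0.65, 0], "dr": [0, 0, 0]}
    - {"jaw": 1, "xyz": [0.9, 0.65, 0], "dr": [0, 0, 0]}
    - {"jaw": 1, "xyz": [0.9, 0.65, 0], "dr": [0, 0, 0]}
    - {"jaw": 1, "xyz": [0.9, 0.65, 0], "dr": [0, 0, 0]}
    - {"jaw": 1, "xyz": [0.9, 0.65, 0], "dr": [0, 0, 0]}
    - {"jaw": 1, "xyz": [0.9, 0.65, 0], "dr": [0, 0, 0]}
    - {"jaw": 1, "xyz": [0.9, 0.65, 0], "dr": [0, 0, 0]}
    - {"jaw": 1, "xyz": [0.9, 0.65, 0], "dr": [0, 0, 0]}
    - {"jaw": 1, "xyz": [0.27, 0, 0], "dr": [0, 0, 0]}
    - {"jaw": 1, "xyz": [0, 0, 0], "dr": [0, 0, 0]}

```text
time_s: 2.32
position: [0.4016, -0.3357, 0.2228]
tcp_rot: [0.688, 0.726, 0.0, 0.0]
wrist_force: [0.0, -1.0, 0.5]
finger_gap: 0.0871
gripper_force: 0.0
```

```bash
python3 - <<'E'
from h import *
st(); d=grab('wrist','w1.png'); print(proj(d,[.398,-.338,.102]))
E
```

```text
t 2.3167 p [ 0.402 -0.336  0.223] a 1.6241994705284803 tilt [ 0.  0. -1.] F [ 0.008 -1.049  0.452] gap 0.08708764683662391 0.0 q [ 0.984  0.134 -0.407  1.71   0.054  1.309  0.62 ]
[312.3 241.4]
```

View pics/w1.png

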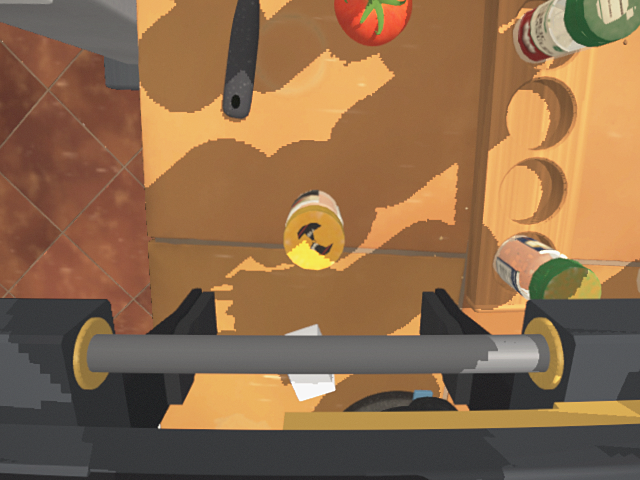

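```bash
python3 - <<'E'
from h import *
d=load('w1.png')
P=on(d,315,239,.102);print(P)
for u,v,z in[(541,114,.033),(535,190,.033),(565,292,.108),(372,8,.03),(473,307,.033)]: print(on(d,u,v,z))
to([P[0],P[1],.065])
E
```

```text
[ 0.4   -0.336  0.102]
[ 0.58  -0.238  0.033]
[ 0.586 -0.301  0.033]
[ 0.583 -0.364  0.108]
[ 0.435 -0.168  0.03 ]
[ 0.549 -0.411  0.033]
t 2.3667 p [ 0.4   -0.338  0.223] a 1.6216891270806582 tilt [-0. -0. -1.] F [-0.285 -0.584 -0.067] gap 0.08706056612920036 0.0 q [ 0.986  0.135 -0.405  1.709  0.055  1.309  0.621]
tool units (30mm): [ 0.06  -0.019  5.256]
```

servo_tool:
  increments:
    - {"jaw": 1, "xyz": [0.06, 0, 0.7], "dr": [0, 0, 0]}
    - {"jaw": 1, "xyz": [0, 0, 0.8], "dr": [0, 0, 0]}
    - {"jaw": 1, "xyz": [0, 0, 0.8], "dr": [0, 0, 0]}
    - {"jaw": 1, "xyz": [0, 0, 0.8], "dr": [0, 0, 0]}
    - {"jaw": 1, "xyz": [0, 0, 0.8], "dr": [0, 0, 0]}
    - {"jaw": 1, "xyz": [0, 0, 0.8], "dr": [0, 0, 0]}
    - {"jaw": 1, "xyz": [0, 0, 0.6], "dr": [0, 0, 0]}
    - {"jaw": 1, "xyz": [0, 0, 0.27], "dr": [0, 0, 0]}
    - {"jaw": 1, "xyz": [0, 0, 0], "dr": [0, 0, 0]}

```text
time_s: 3.12
position: [0.3984, -0.3371, 0.0536]
tcp_rot: [0.69, 0.724, -0.0, -0.002]
wrist_force: [-0.7, -0.0, -0.2]
finger_gap: 0.0869
gripper_force: 0.0
```

servo_tool:
  increments:
    - {"jaw": 0.4, "xyz": [0, 0, 0], "dr": [0, 0, 0]}
    - {"jaw": 0.4, "xyz": [0, 0, 0], "dr": [0, 0, 0]}
    - {"jaw": 0.4, "xyz": [0, 0, 0], "dr": [0, 0, 0]}
    - {"jaw": 0.4, "xyz": [0, 0, 0], "dr": [0, 0, 0]}
    - {"jaw": 0.4, "xyz": [0, 0, 0], "dr": [0, 0, 0]}
    - {"jaw": 0.4, "xyz": [0, 0, 0], "dr": [0, 0, 0]}
    - {"jaw": 0.4, "xyz": [0, 0, 0], "dr": [0, 0, 0]}
    - {"jaw": 0.4, "xyz": [0, 0, 0], "dr": [0, 0, 0]}
  squeeze: 20

```text
time_s: 3.78
position: [0.4002, -0.3367, 0.0556]
tcp_rot: [0.689, 0.725, -0.0, 0.0]
wrist_force: [-0.3, 0.8, 0.8]
finger_gap: 0.0434
gripper_force: 20.0
```

servo_tool:
  increments:
    - {"jaw": 0.4, "xyz": [0, 0, -0.6], "dr": [0, 0, 0]}
    - {"jaw": 0.4, "xyz": [0, 0, -0.9], "dr": [0, 0, 0]}
    - {"jaw": 0.4, "xyz": [0, 0, -0.9], "dr": [0, 0, 0]}
    - {"jaw": 0.4, "xyz": [0, 0, -0.9], "dr": [0, 0, 0]}
    - {"jaw": 0.4, "xyz": [0, 0, -0.9], "dr": [0, 0, 0]}
    - {"jaw": 0.4, "xyz": [0, 0, -0.6], "dr": [0, 0, 0]}
    - {"jaw": 0.4, "xyz": [0, 0, 0], "dr": [0, 0, 0]}

```text
time_s: 4.37
position: [0.4017, -0.3377, 0.2035]
tcp_rot: [0.689, 0.725, 0.0, 0.003]
wrist_force: [0.4, 0.1, -0.2]
finger_gap: 0.0436
gripper_force: 20.0
```

```bash
python3 - <<'E'
from h import *
to([.585,-.3015,.2])
E
```

```text
t 4.3667 p [ 0.402 -0.338  0.204] a 1.6218388057348825 tilt [ 0.004 -0.004 -1.   ] F [ 0.355  0.117 -0.2  ] gap 0.04355851611134926 19.960280983359553 q [ 0.986  0.145 -0.408  1.739  0.061  1.264  0.615]
tool units (30mm): [0.894 6.162 0.14 ]
```

servo_tool:
  increments:
    - {"jaw": 0.4, "xyz": [0.1, 0.7, 0], "dr": [0, 0, 0]}
    - {"jaw": 0.4, "xyz": [0.1, 0.8, 0], "dr": [0, 0, 0]}
    - {"jaw": 0.4, "xyz": [0.1, 0.8, 0], "dr": [0, 0, 0]}
    - {"jaw": 0.4, "xyz": [0.1, 0.8, 0], "dr": [0, 0, 0]}
    - {"jaw": 0.4, "xyz": [0.1, 0.8, 0], "dr": [0, 0, 0]}
    - {"jaw": 0.4, "xyz": [0.1, 0.8, 0], "dr": [0, 0, 0]}
    - {"jaw": 0.4, "xyz": [0.1, 0.8, 0], "dr": [0, 0, 0]}
    - {"jaw": 0.4, "xyz": [0.15, 0.65, 0], "dr": [0, 0, 0]}
    - {"jaw": 0.4, "xyz": [0, 0, 0], "dr": [0, 0, 0]}
    - {"jaw": 0.4, "xyz": [0, 0, 0], "dr": [0, 0, 0]}

```text
time_s: 5.2
position: [0.5835, -0.3006, 0.1978]
tcp_rot: [0.688, 0.726, 0.0, -0.001]
wrist_force: [-0.9, -0.9, -0.7]
finger_gap: 0.0433
gripper_force: 20.0
```

```bash
python3 - <<'E'
from h import *
d=grab('wrist','w2.png')
to([.585,-.3015,.067])
for y in(-96,-32,32,96):
    c=np.array([.583-np.sin(.06)*y/1e3,-.2695+np.cos(.06)*y/1e3,.033]);print(y,proj(d,c))
E
```

```text
t 5.25 p [ 0.583 -0.302  0.198] a 1.6222917092987579 tilt [-0.002  0.001 -1.   ] F [-0.2   -0.23  -1.265] gap 0.04333863862594623 19.960052105016075 q [ 0.734  0.453 -0.451  1.383  0.196  1.352  0.331]
tool units (30mm): [-0.003  0.086  4.373]
-96 [320.1 299.8]
-32 [319.7 225.9]
32 [319.3 144.2]
96 [318.8  54.6]
```

View pics/w2.png

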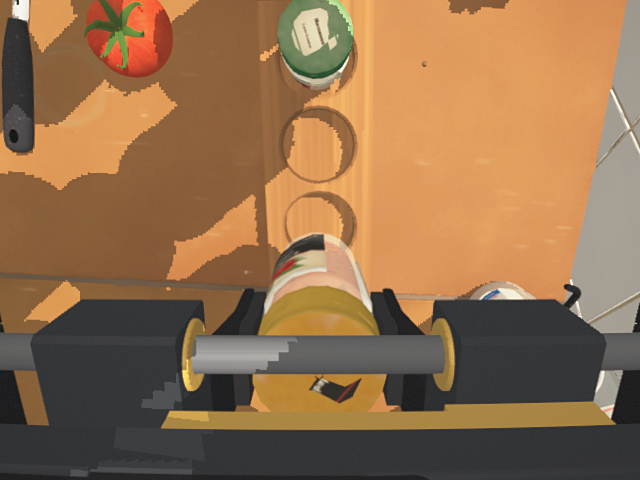

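servo_tool:
  increments:
    - {"jaw": 0.4, "xyz": [0, 0.05, 0.6], "dr": [0, 0, 0]}
    - {"jaw": 0.4, "xyz": [0, 0, 0.7], "dr": [0, 0, 0]}
    - {"jaw": 0.4, "xyz": [0, 0, 0.7], "dr": [0, 0, 0]}
    - {"jaw": 0.4, "xyz": [0, 0, 0.6], "dr": [0, 0, 0]}
    - {"jaw": 0.4, "xyz": [0, 0, 0.5], "dr": [0, 0, 0]}
    - {"jaw": 0.4, "xyz": [0, 0, 0.4], "dr": [0, 0, 0]}
    - {"jaw": 0.4, "xyz": [0, 0, 0.3], "dr": [0, 0, 0]}
    - {"jaw": 0.4, "xyz": [0, 0, 0.3], "dr": [0, 0, 0]}
    - {"jaw": 0.4, "xyz": [0, 0, 0.2], "dr": [0, 0, 0]}
    - {"jaw": 0.4, "xyz": [0, 0, 0], "dr": [0, 0, 0]}

```text
time_s: 6.08
position: [0.584, -0.3017, 0.0694]
tcp_rot: [0.689, 0.725, -0.0, -0.001]
wrist_force: [-0.8, -0.4, -1.4]
finger_gap: 0.0432
gripper_force: 20.0
```

servo_tool:
  increments:
    - {"jaw": 0.4, "xyz": [0, 0, 0.05], "dr": [0, 0, 0]}
    - {"jaw": 0.4, "xyz": [0, 0, 0.04], "dr": [0, 0, 0]}
    - {"jaw": 0.55, "xyz": [0, 0, 0], "dr": [0, 0, 0]}
    - {"jaw": 0.7, "xyz": [0, 0, 0], "dr": [0, 0, 0]}
    - {"jaw": 0.8, "xyz": [0, 0, 0], "dr": [0, 0, 0]}
    - {"jaw": 0.8, "xyz": [0, 0, 0], "dr": [0, 0, 0]}
    - {"jaw": 0.8, "xyz": [0, 0, 0], "dr": [0, 0, 0]}
    - {"jaw": 0.8, "xyz": [0, 0, 0], "dr": [0, 0, 0]}

```text
time_s: 6.75
position: [0.5847, -0.3018, 0.0679]
tcp_rot: [0.689, 0.725, 0.0, 0.0]
wrist_force: [0.4, 0.8, -0.9]
finger_gap: 0.0681
gripper_force: 0.0
```

servo_tool:
  increments:
    - {"jaw": 0.8, "xyz": [0, 0, -0.5], "dr": [0, 0, 0]}
    - {"jaw": 0.8, "xyz": [0, 0, -0.9], "dr": [0, 0, 0]}
    - {"jaw": 0.8, "xyz": [0, 0, -0.9], "dr": [0, 0, 0]}
    - {"jaw": 0.8, "xyz": [0, 0, -0.9], "dr": [0, 0, 0]}
    - {"jaw": 0.8, "xyz": [0, 0, -0.9], "dr": [0, 0, 0]}
    - {"jaw": 0.8, "xyz": [0, 0, -0.5], "dr": [0, 0, 0]}
    - {"jaw": 0.8, "xyz": [0, 0, 0], "dr": [0, 0, 0]}

```text
time_s: 7.33
position: [0.5863, -0.3022, 0.2103]
tcp_rot: [0.689, 0.725, 0.001, 0.003]
wrist_force: [1.1, -0.5, 0.8]
finger_gap: 0.0693
gripper_force: 0.0
```

```bash
python3 - <<'E'
from h import *
d=grab('wrist','w3.png'); print(proj(d,[.585,-.3015,.113]))
to([.448,.161,.2])
E
```

```text
[314.9 246. ]
t 7.3833 p [ 0.586 -0.302  0.208] a 1.6217653168733435 tilt [ 0.003 -0.002 -1.   ] F [ 0.922 -0.373  0.376] gap 0.06939219218723924 0.0 q [ 0.732  0.449 -0.452  1.367  0.196  1.366  0.331]
tool units (30mm): [15.648 -3.793  0.22 ]
```

View pics/w3.png

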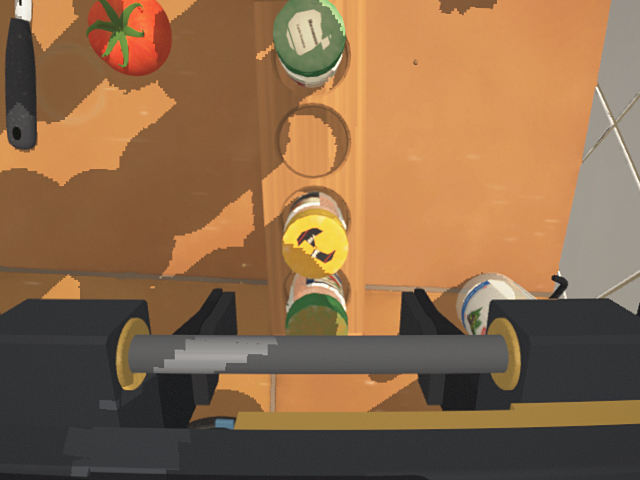

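Jar A stands in the hole: its cap is at (315,243), and I predicted (315,246). Next is jar B.

servo_tool:
  increments:
    - {"jaw": 1, "xyz": [0.6, -0.2, 0], "dr": [0, 0, 0]}
    - {"jaw": 1, "xyz": [0.9, -0.2, 0], "dr": [0, 0, 0]}
    - {"jaw": 1, "xyz": [0.9, -0.2, 0], "dr": [0, 0, 0]}
    - {"jaw": 1, "xyz": [0.9, -0.2, 0], "dr": [0, 0, 0]}
    - {"jaw": 1, "xyz": [0.9, -0.2, 0], "dr": [0, 0, 0]}
    - {"jaw": 1, "xyz": [0.9, -0.2, 0], "dr": [0, 0, 0]}
    - {"jaw": 1, "xyz": [0.9, -0.2, 0], "dr": [0, 0, 0]}
    - {"jaw": 1, "xyz": [0.9, -0.2, 0], "dr": [0, 0, 0]}
    - {"jaw": 1, "xyz": [0.9, -0.2, 0], "dr": [0, 0, 0]}
    - {"jaw": 1, "xyz": [0.9, -0.2, 0], "dr": [0, 0, 0]}

```text
time_s: 8.22
position: [0.5102, -0.043, 0.2045]
tcp_rot: [0.689, 0.725, -0.001, -0.001]
wrist_force: [1.0, 0.0, 0.4]
finger_gap: 0.0873
gripper_force: 0.0
```

servo_tool:
  increments:
    - {"jaw": 1, "xyz": [0.9, -0.2, 0], "dr": [0, 0, 0]}
    - {"jaw": 1, "xyz": [0.9, -0.2, 0], "dr": [0, 0, 0]}
    - {"jaw": 1, "xyz": [0.9, -0.2, 0], "dr": [0, 0, 0]}
    - {"jaw": 1, "xyz": [0.9, -0.2, 0], "dr": [0, 0, 0]}
    - {"jaw": 1, "xyz": [0.9, -0.2, 0], "dr": [0, 0, 0]}
    - {"jaw": 1, "xyz": [0.9, -0.2, 0], "dr": [0, 0, 0]}
    - {"jaw": 1, "xyz": [0.9, -0.2, 0], "dr": [0, 0, 0]}
    - {"jaw": 1, "xyz": [0.65, -0.4, 0], "dr": [0, 0, 0]}
    - {"jaw": 1, "xyz": [0, 0, 0], "dr": [0, 0, 0]}
    - {"jaw": 1, "xyz": [0, 0, 0], "dr": [0, 0, 0]}

```text
time_s: 9.05
position: [0.4459, 0.162, 0.2049]
tcp_rot: [0.688, 0.726, -0.001, -0.0]
wrist_force: [0.2, -0.7, -0.3]
finger_gap: 0.0872
gripper_force: 0.0
```

```bash
python3 - <<'E'
from h import *
d=grab('wrist','w4.png'); print(proj(d,[.448,.161,.101]))
to([.448,.161,.056])
E
```

```text
[321.  246.5]
t 9.1 p [0.447 0.161 0.205] a 1.6221949369176387 tilt [-0.001 -0.001 -1.   ] F [ 1.417 -0.59  -1.246] gap 0.0868893806505449 0.0 q [ 0.34   0.066 -0.799  1.832  0.05   1.265 -0.422]
tool units (30mm): [0.004 0.055 4.964]
```

View pics/w4.png

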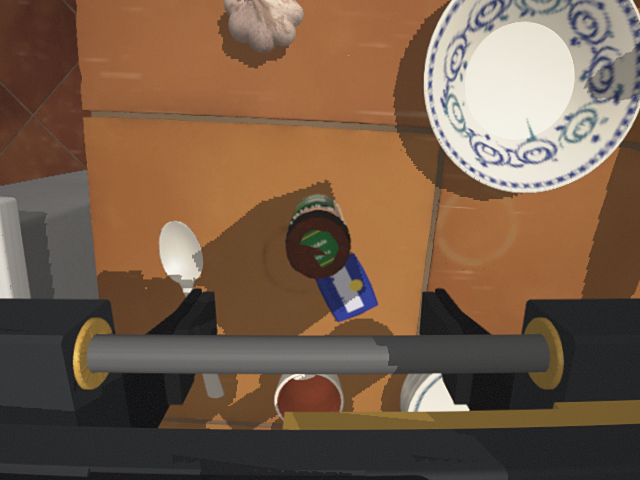

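Jar B's cap is at (318,243), against a predicted (321,246). I'm going down.

servo_tool:
  increments:
    - {"jaw": 1, "xyz": [0.03, 0, 0.6], "dr": [0, 0, 0]}
    - {"jaw": 1, "xyz": [0, 0, 0.8], "dr": [0, 0, 0]}
    - {"jaw": 1, "xyz": [0, 0, 0.8], "dr": [0, 0, 0]}
    - {"jaw": 1, "xyz": [0, 0, 0.8], "dr": [0, 0, 0]}
    - {"jaw": 1, "xyz": [0, 0, 0.8], "dr": [0, 0, 0]}
    - {"jaw": 1, "xyz": [0, 0, 0.7], "dr": [0, 0, 0]}
    - {"jaw": 1, "xyz": [0, 0, 0.45], "dr": [0, 0, 0]}
    - {"jaw": 1, "xyz": [0, 0, 0], "dr": [0, 0, 0]}

```text
time_s: 9.77
position: [0.4451, 0.1602, 0.054]
tcp_rot: [0.69, 0.724, -0.002, -0.002]
wrist_force: [-1.1, -0.0, -0.1]
finger_gap: 0.0868
gripper_force: 0.0
```

servo_tool:
  increments:
    - {"jaw": 0.4, "xyz": [0, 0, 0], "dr": [0, 0, 0]}
    - {"jaw": 0.4, "xyz": [0, 0, 0], "dr": [0, 0, 0]}
    - {"jaw": 0.4, "xyz": [0, 0, 0], "dr": [0, 0, 0]}
    - {"jaw": 0.4, "xyz": [0, 0, 0], "dr": [0, 0, 0]}
    - {"jaw": 0.4, "xyz": [0, 0, 0], "dr": [0, 0, 0]}
    - {"jaw": 0.4, "xyz": [0, 0, 0], "dr": [0, 0, 0]}
    - {"jaw": 0.4, "xyz": [0, 0, 0], "dr": [0, 0, 0]}
    - {"jaw": 0.4, "xyz": [0, 0, 0], "dr": [0, 0, 0]}
  squeeze: 20

```text
time_s: 10.43
position: [0.4468, 0.1622, 0.0573]
tcp_rot: [0.689, 0.725, 0.0, 0.0]
wrist_force: [-1.1, 0.0, -1.7]
finger_gap: 0.0431
gripper_force: 20.0
```

servo_tool:
  increments:
    - {"jaw": 0.4, "xyz": [0, 0, -0.6], "dr": [0, 0, 0]}
    - {"jaw": 0.4, "xyz": [0, 0, -0.9], "dr": [0, 0, 0]}
    - {"jaw": 0.4, "xyz": [0, 0, -0.9], "dr": [0, 0, 0]}
    - {"jaw": 0.4, "xyz": [0, 0, -0.9], "dr": [0, 0, 0]}
    - {"jaw": 0.4, "xyz": [0, 0, -0.9], "dr": [0, 0, 0]}
    - {"jaw": 0.4, "xyz": [0, 0, -0.6], "dr": [0, 0, 0]}
    - {"jaw": 0.4, "xyz": [0, 0, 0], "dr": [0, 0, 0]}

```text
time_s: 11.02
position: [0.4484, 0.1631, 0.2049]
tcp_rot: [0.689, 0.725, 0.002, 0.002]
wrist_force: [0.0, 0.5, -1.0]
finger_gap: 0.0434
gripper_force: 20.0
```

```bash
python3 - <<'E'
from h import *
to([.581,-.2375,.2])
E
```

```text
t 11.0167 p [0.448 0.163 0.205] a 1.6218885646440495 tilt [ 0.005  0.001 -1.   ] F [ 0.039  0.509 -0.997] gap 0.043389936757919856 19.962204606781597 q [ 0.346  0.067 -0.809  1.831  0.053  1.259 -0.427]
tool units (30mm): [-13.561   3.732   0.176]
```

servo_tool:
  increments:
    - {"jaw": 0.4, "xyz": [-0.6, 0.2, 0], "dr": [0, 0, 0]}
    - {"jaw": 0.4, "xyz": [-0.9, 0.25, 0], "dr": [0, 0, 0]}
    - {"jaw": 0.4, "xyz": [-0.9, 0.25, 0], "dr": [0, 0, 0]}
    - {"jaw": 0.4, "xyz": [-0.9, 0.25, 0], "dr": [0, 0, 0]}
    - {"jaw": 0.4, "xyz": [-0.9, 0.25, 0], "dr": [0, 0, 0]}
    - {"jaw": 0.4, "xyz": [-0.9, 0.25, 0], "dr": [0, 0, 0]}
    - {"jaw": 0.4, "xyz": [-0.9, 0.25, 0], "dr": [0, 0, 0]}
    - {"jaw": 0.4, "xyz": [-0.9, 0.25, 0], "dr": [0, 0, 0]}
    - {"jaw": 0.4, "xyz": [-0.9, 0.25, 0], "dr": [0, 0, 0]}
    - {"jaw": 0.4, "xyz": [-0.9, 0.25, 0], "dr": [0, 0, 0]}

```text
time_s: 11.85
position: [0.5333, -0.096, 0.2001]
tcp_rot: [0.689, 0.725, -0.0, -0.0]
wrist_force: [1.3, -0.1, -1.5]
finger_gap: 0.0434
gripper_force: 20.0
```

servo_tool:
  increments:
    - {"jaw": 0.4, "xyz": [-0.9, 0.25, 0], "dr": [0, 0, 0]}
    - {"jaw": 0.4, "xyz": [-0.9, 0.25, 0], "dr": [0, 0, 0]}
    - {"jaw": 0.4, "xyz": [-0.9, 0.25, 0], "dr": [0, 0, 0]}
    - {"jaw": 0.4, "xyz": [-0.9, 0.25, 0], "dr": [0, 0, 0]}
    - {"jaw": 0.4, "xyz": [-0.9, 0.2, 0], "dr": [0, 0, 0]}
    - {"jaw": 0.4, "xyz": [-0.35, 0.08, 0], "dr": [0, 0, 0]}
    - {"jaw": 0.4, "xyz": [0, 0, 0], "dr": [0, 0, 0]}
    - {"jaw": 0.4, "xyz": [0, 0, 0], "dr": [0, 0, 0]}

```text
time_s: 12.52
position: [0.5789, -0.2376, 0.2]
tcp_rot: [0.689, 0.725, -0.0, -0.001]
wrist_force: [-0.4, -0.0, -0.6]
finger_gap: 0.0433
gripper_force: 20.0
```

```bash
python3 - <<'E'
from h import *
d=grab('wrist','w5.png')
to([.581,-.2375,.0685])
E
```

```text
t 12.5667 p [ 0.579 -0.237  0.201] a 1.622955358196689 tilt [-0.001  0.001 -1.   ] F [ 0.728 -0.13  -0.729] gap 0.04326713075551996 19.962397239505663 q [ 0.694  0.39  -0.495  1.468  0.186  1.332  0.239]
tool units (30mm): [-0.04   0.064  4.4  ]
```

View pics/w5.png

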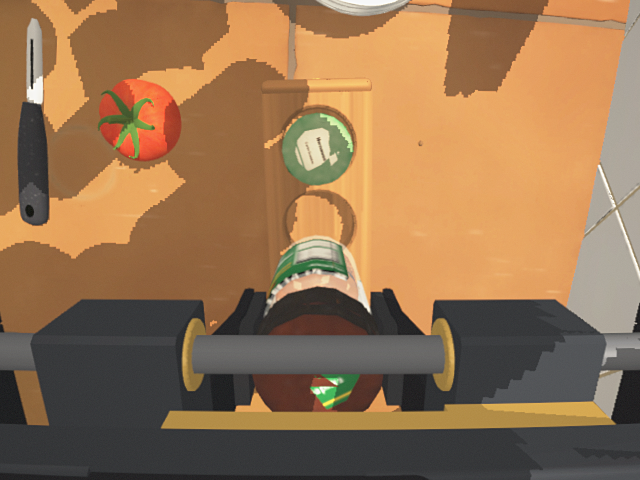

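Jar B is over the inner hole at (320,222), lined up as jar A was. I'm inserting it.

servo_tool:
  increments:
    - {"jaw": 0.4, "xyz": [-0.03, 0.06, 0.6], "dr": [0, 0, 0]}
    - {"jaw": 0.4, "xyz": [0, 0, 0.7], "dr": [0, 0, 0]}
    - {"jaw": 0.4, "xyz": [0, 0, 0.7], "dr": [0, 0, 0]}
    - {"jaw": 0.4, "xyz": [0, 0, 0.6], "dr": [0, 0, 0]}
    - {"jaw": 0.4, "xyz": [0, 0, 0.5], "dr": [0, 0, 0]}
    - {"jaw": 0.4, "xyz": [0, 0, 0.4], "dr": [0, 0, 0]}
    - {"jaw": 0.4, "xyz": [0, 0, 0.3], "dr": [0, 0, 0]}
    - {"jaw": 0.4, "xyz": [0, 0, 0.3], "dr": [0, 0, 0]}
    - {"jaw": 0.4, "xyz": [0, 0, 0.25], "dr": [0, 0, 0]}
    - {"jaw": 0.4, "xyz": [0, 0, 0], "dr": [0, 0, 0]}

```text
time_s: 13.4
position: [0.5805, -0.2384, 0.0694]
tcp_rot: [0.689, 0.725, -0.0, -0.001]
wrist_force: [-0.7, -0.7, -1.6]
finger_gap: 0.0434
gripper_force: 20.0
```

servo_tool:
  increments:
    - {"jaw": 0.4, "xyz": [0, 0, 0.03], "dr": [0, 0, 0]}
    - {"jaw": 0.4, "xyz": [0, 0, 0], "dr": [0, 0, 0]}
    - {"jaw": 0.55, "xyz": [0, 0, 0], "dr": [0, 0, 0]}
    - {"jaw": 0.7, "xyz": [0, 0, 0], "dr": [0, 0, 0]}
    - {"jaw": 0.8, "xyz": [0, 0, 0], "dr": [0, 0, 0]}
    - {"jaw": 0.8, "xyz": [0, 0, 0], "dr": [0, 0, 0]}
    - {"jaw": 0.8, "xyz": [0, 0, 0], "dr": [0, 0, 0]}
    - {"jaw": 0.8, "xyz": [0, 0, 0], "dr": [0, 0, 0]}

```text
time_s: 14.07
position: [0.5812, -0.2389, 0.07]
tcp_rot: [0.689, 0.725, 0.0, 0.0]
wrist_force: [0.2, -0.5, 0.3]
finger_gap: 0.0675
gripper_force: 0.0
```

servo_tool:
  increments:
    - {"jaw": 0.8, "xyz": [0, 0, -0.5], "dr": [0, 0, 0]}
    - {"jaw": 0.8, "xyz": [0, 0, -0.9], "dr": [0, 0, 0]}
    - {"jaw": 0.8, "xyz": [0, 0, -0.9], "dr": [0, 0, 0]}
    - {"jaw": 0.8, "xyz": [0, 0, -0.9], "dr": [0, 0, 0]}
    - {"jaw": 0.8, "xyz": [0, 0, -0.9], "dr": [0, 0, 0]}
    - {"jaw": 0.8, "xyz": [0, 0, -0.5], "dr": [0, 0, 0]}
    - {"jaw": 0.8, "xyz": [0, 0, 0], "dr": [0, 0, 0]}

```text
time_s: 14.65
position: [0.5828, -0.2392, 0.2122]
tcp_rot: [0.689, 0.725, 0.001, 0.003]
wrist_force: [1.0, -0.2, -0.4]
finger_gap: 0.0694
gripper_force: 0.0
```

```bash
python3 - <<'E'
from h import *
d=load('w5.png'); im=d['pixels'];hsv=cv2.cvtColor(im,cv2.COLOR_BGR2HSV)
m=((hsv[...,0]<8)|(hsv[...,0]>172))&(hsv[...,1]>170)&(hsv[...,2]>120); m[:60]=0;m[190:]=0;m[:,:80]=0;m[:,200:]=0
c=max(cv2.findContours(m.astype('uint8'),0,2)[0],key=cv2.contourArea);(u,v),r=cv2.minEnclosingCircle(c);print(u,v,r,on(d,u,v,.03))
d=grab('wrist','w6.png'); print('jarB pred',proj(d,[.581,-.2375,.112]))
P=on(load('w5.png'),u,v,.03);to([P[0],P[1],.2])
E
```

```text
142.4235382080078 118.03923797607422 42.71142578125 [ 0.439 -0.161  0.03 ]
jarB pred [314.2 243.4]
t 14.7 p [ 0.582 -0.239  0.21 ] a 1.6217237584297246 tilt [ 0.003 -0.001 -1.   ] F [-0.687 -1.058 -0.874] gap 0.0698206555008526 0.0 q [ 0.694  0.389 -0.494  1.45   0.186  1.346  0.241]
tool units (30mm): [ 2.834 -4.62   0.307]
```

View pics/w6.png

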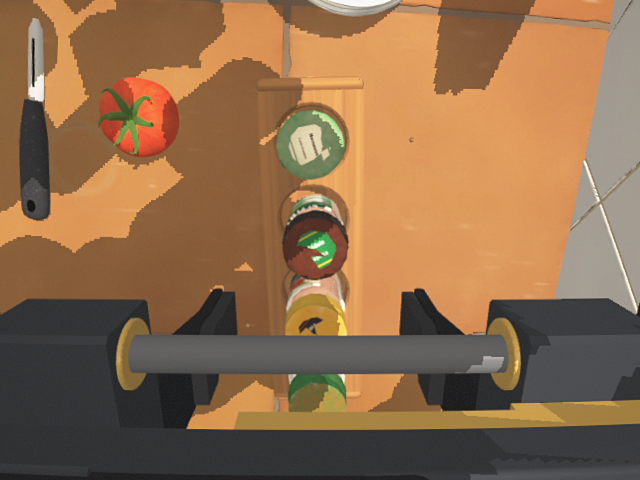

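Jar B is in too, with its cap at (315,244) against a predicted (314,243). Next is the tomato, gripped along y to stay clear of the knife.

servo_tool:
  increments:
    - {"jaw": 1, "xyz": [0.4, -0.65, 0], "dr": [0, 0, 0]}
    - {"jaw": 1, "xyz": [0.4, -0.65, 0], "dr": [0, 0, 0]}
    - {"jaw": 1, "xyz": [0.4, -0.65, 0], "dr": [0, 0, 0]}
    - {"jaw": 1, "xyz": [0.4, -0.65, 0], "dr": [0, 0, 0]}
    - {"jaw": 1, "xyz": [0.4, -0.65, 0], "dr": [0, 0, 0]}
    - {"jaw": 1, "xyz": [0.4, -0.65, 0], "dr": [0, 0, 0]}
    - {"jaw": 1, "xyz": [0.4, -0.65, 0], "dr": [0, 0, -1]}
    - {"jaw": 1, "xyz": [0, 0, 0], "dr": [0, 0, -1]}
    - {"jaw": 1, "xyz": [0, 0, 0], "dr": [0, 0, -1]}
    - {"jaw": 1, "xyz": [0, 0, 0], "dr": [0, 0, -1]}

```text
time_s: 15.53
position: [0.4396, -0.1618, 0.2069]
tcp_rot: [0.563, 0.826, -0.0, -0.0]
wrist_force: [0.0, -0.5, -0.3]
finger_gap: 0.0873
gripper_force: 0.0
```

servo_tool:
  increments:
    - {"jaw": 1, "xyz": [0, 0, 0], "dr": [0, 0, -1]}
    - {"jaw": 1, "xyz": [0, 0, 0], "dr": [0, 0, -1]}
    - {"jaw": 1, "xyz": [0, 0, 0], "dr": [0, 0, -1]}
    - {"jaw": 1, "xyz": [0, 0, 0], "dr": [0, 0, -1]}
    - {"jaw": 1, "xyz": [0, 0, 0], "dr": [0, 0, -1]}
    - {"jaw": 1, "xyz": [0, 0, 0], "dr": [0, 0, -1]}
    - {"jaw": 1, "xyz": [0, 0, 0], "dr": [0, 0, -1]}
    - {"jaw": 1, "xyz": [0, 0, 0], "dr": [0, 0, -1]}
    - {"jaw": 1, "xyz": [0, 0, 0], "dr": [0, 0, -1]}
    - {"jaw": 1, "xyz": [0, 0, 0], "dr": [0, 0, -1]}

```text
time_s: 16.37
position: [0.4398, -0.1618, 0.2066]
tcp_rot: [0.197, 0.98, 0.0, -0.001]
wrist_force: [-0.7, -0.1, 0.0]
finger_gap: 0.0871
gripper_force: 0.0
```

servo_tool:
  increments:
    - {"jaw": 1, "xyz": [0, 0, 0], "dr": [0, 0, -1]}
    - {"jaw": 1, "xyz": [0, 0, 0], "dr": [0, 0, -1]}
    - {"jaw": 1, "xyz": [0, 0, 0], "dr": [0, 0, -1]}
    - {"jaw": 1, "xyz": [0, 0, 0], "dr": [0, 0, -1]}
    - {"jaw": 1, "xyz": [0, 0, 0], "dr": [0, 0, -1]}
    - {"jaw": 1, "xyz": [0, 0, 0], "dr": [0, 0, 0]}
    - {"jaw": 1, "xyz": [0, 0, 0], "dr": [0, 0, 0]}

```text
time_s: 16.95
position: [0.4401, -0.1618, 0.207]
tcp_rot: [0.001, 1.0, 0.0, -0.001]
wrist_force: [0.5, -0.6, -0.1]
finger_gap: 0.0869
gripper_force: 0.0
```

```bash
cat >> h.py <<'E'
def blob(d,m,z):
    c=max(cv2.findContours(m.astype('uint8'),0,2)[0],key=cv2.contourArea);(u,v),r=cv2.minEnclosingCircle(c);x,y,w,h=cv2.boundingRect(c)
    print('circ',u,v,r,on(d,u,v,z),'bbox',x,y,w,h,on(d,x+w/2,y+h/2,z)); return on(d,x+w/2,y+h/2,z)
E
python3 - <<'E'
from h import *
d=grab('wrist','w7.png'); im=d['pixels'];hsv=cv2.cvtColor(im,cv2.COLOR_BGR2HSV)
m=((hsv[...,0]<8)|(hsv[...,0]>172))&(hsv[...,1]>170)&(hsv[...,2]>110)|((hsv[...,0]>35)&(hsv[...,0]<80)&(hsv[...,1]>80)); m[290:]=0
P=blob(d,m,.03)
print(proj(d,[.437,-.162,.03]))
to([P[0],P[1],.015])
E
```

```text
circ 316.488525390625 215.315185546875 36.896419525146484 [ 0.434 -0.164  0.03 ] bbox 281 180 73 72 [ 0.435 -0.163  0.03 ]
[318.4 218.6]
t 17.0 p [ 0.44  -0.162  0.207] a 3.13887410076244 tilt [-0.001  0.    -1.   ] F [ 0.518 -0.548  0.686] gap 0.08703169691899251 0.0 q [ 0.816  0.03  -0.564  1.851  0.016  1.267  1.815]
tool units (30mm): [ 0.173 -0.034  6.406]
```

servo_tool:
  increments:
    - {"jaw": 1, "xyz": [0.17, -0.03, 0.6], "dr": [0, 0, 0]}
    - {"jaw": 1, "xyz": [0, 0, 0.9], "dr": [0, 0, 0]}
    - {"jaw": 1, "xyz": [0, 0, 0.9], "dr": [0, 0, 0]}
    - {"jaw": 1, "xyz": [0, 0, 0.9], "dr": [0, 0, 0]}
    - {"jaw": 1, "xyz": [0, 0, 0.9], "dr": [0, 0, 0]}
    - {"jaw": 1, "xyz": [0, 0, 0.9], "dr": [0, 0, 0]}
    - {"jaw": 1, "xyz": [0, 0, 0.7], "dr": [0, 0, 0]}
    - {"jaw": 1, "xyz": [0, 0, 0.4], "dr": [0, 0, 0]}
    - {"jaw": 1, "xyz": [0, 0, 0.2], "dr": [0, 0, 0]}
    - {"jaw": 1, "xyz": [0, 0, 0], "dr": [0, 0, 0]}

```text
time_s: 17.83
position: [0.435, -0.1625, 0.0151]
tcp_rot: [0.0, 1.0, 0.0, -0.001]
wrist_force: [-0.6, 0.7, 0.0]
finger_gap: 0.0868
gripper_force: 0.0
```

servo_tool:
  increments:
    - {"jaw": 0.5, "xyz": [0, 0, 0], "dr": [0, 0, 0]}
    - {"jaw": 0.5, "xyz": [0, 0, 0], "dr": [0, 0, 0]}
    - {"jaw": 0.5, "xyz": [0, 0, 0], "dr": [0, 0, 0]}
    - {"jaw": 0.5, "xyz": [0, 0, 0], "dr": [0, 0, 0]}
    - {"jaw": 0.5, "xyz": [0, 0, 0], "dr": [0, 0, 0]}
    - {"jaw": 0.5, "xyz": [0, 0, 0], "dr": [0, 0, 0]}
    - {"jaw": 0.5, "xyz": [0, 0, 0], "dr": [0, 0, 0]}
  squeeze: 10

```text
time_s: 18.42
position: [0.4357, -0.163, 0.0163]
tcp_rot: [-0.0, 1.0, -0.0, 0.0]
wrist_force: [-1.5, -0.2, 5.7]
finger_gap: 0.0572
gripper_force: 10.0
```

servo_tool:
  increments:
    - {"jaw": 0.5, "xyz": [0, 0, -0.4], "dr": [0, 0, 0]}
    - {"jaw": 0.5, "xyz": [0, 0, -0.7], "dr": [0, 0, 0]}
    - {"jaw": 0.5, "xyz": [0, 0, -0.9], "dr": [0, 0, 0]}
    - {"jaw": 0.5, "xyz": [0, 0, -0.9], "dr": [0, 0, 0]}
    - {"jaw": 0.5, "xyz": [0, 0, -0.7], "dr": [0, 0, 0]}
    - {"jaw": 0.5, "xyz": [0, 0, 0], "dr": [0, 0, 0]}

```text
time_s: 18.92
position: [0.4377, -0.1633, 0.1286]
tcp_rot: [-0.0, 1.0, -0.001, 0.003]
wrist_force: [2.0, -0.1, -1.1]
finger_gap: 0.0576
gripper_force: 10.0
```

```bash
python3 - <<'E'
from h import *
to([.633,.284,.15])
E
```

```text
t 18.9167 p [ 0.438 -0.163  0.129] a -3.1410755836796644 tilt [ 0.006 -0.003 -1.   ] F [ 2.041 -0.128 -1.061] gap 0.0575529637569158 9.982332397121354 q [ 0.811  0.099 -0.574  1.961  0.062  1.092  1.783]
tool units (30mm): [-6.523 14.905 -0.719]
```

servo_tool:
  increments:
    - {"jaw": 0.5, "xyz": [-0.3, 0.6, -0.2], "dr": [0, 0, 0]}
    - {"jaw": 0.5, "xyz": [-0.4, 0.9, -0.2], "dr": [0, 0, 0]}
    - {"jaw": 0.5, "xyz": [-0.4, 0.9, -0.2], "dr": [0, 0, 0]}
    - {"jaw": 0.5, "xyz": [-0.4, 0.9, -0.1], "dr": [0, 0, 0]}
    - {"jaw": 0.5, "xyz": [-0.4, 0.9, 0], "dr": [0, 0, 0]}
    - {"jaw": 0.5, "xyz": [-0.4, 0.9, 0], "dr": [0, 0, 0]}
    - {"jaw": 0.5, "xyz": [-0.4, 0.9, 0], "dr": [0, 0, 0]}
    - {"jaw": 0.5, "xyz": [-0.4, 0.9, 0], "dr": [0, 0, 0]}
    - {"jaw": 0.5, "xyz": [-0.4, 0.9, 0], "dr": [0, 0, 0]}
    - {"jaw": 0.5, "xyz": [-0.4, 0.9, 0], "dr": [0, 0, 0]}

```text
time_s: 19.75
position: [0.5524, 0.0994, 0.1446]
tcp_rot: [-0.0, 1.0, -0.0, -0.0]
wrist_force: [-0.3, -0.5, 0.1]
finger_gap: 0.0573
gripper_force: 10.0
```

servo_tool:
  increments:
    - {"jaw": 0.5, "xyz": [-0.4, 0.9, 0], "dr": [0, 0, 0]}
    - {"jaw": 0.5, "xyz": [-0.4, 0.9, 0], "dr": [0, 0, 0]}
    - {"jaw": 0.5, "xyz": [-0.4, 0.9, 0], "dr": [0, 0, 0]}
    - {"jaw": 0.5, "xyz": [-0.4, 0.9, 0], "dr": [0, 0, 0]}
    - {"jaw": 0.5, "xyz": [-0.4, 0.9, 0], "dr": [0, 0, 0]}
    - {"jaw": 0.5, "xyz": [-0.2, 0.8, 0], "dr": [0, 0, 0]}
    - {"jaw": 0.5, "xyz": [0, 0, 0], "dr": [0, 0, 0]}
    - {"jaw": 0.5, "xyz": [0, 0, 0], "dr": [0, 0, 0]}

```text
time_s: 20.42
position: [0.6174, 0.2591, 0.1441]
tcp_rot: [-0.002, 1.0, 0.0, -0.001]
wrist_force: [-0.4, -0.8, -1.5]
finger_gap: 0.0575
gripper_force: 10.0
```

```bash
python3 - <<'E'
from h import *
d=grab('wrist','w8.png');print(proj(d,[.602,.284,.006]),[proj(d,[.602+.087*np.cos(t),.284+.087*np.sin(t),.037]) for t in(0,np.pi/2,np.pi,-np.pi/2)])
to([.633,.284,.03])
E
```

```text
[352.8 213.3] [array([353. , 340.9]), array([486.9, 223.1]), array([360.4,  82.8]), array([225.1, 222. ])]
t 20.4667 p [0.618 0.257 0.144] a -3.1404118110955044 tilt [-0.001 -0.001 -1.   ] F [-0.088 -1.334 -1.102] gap 0.05728843242931665 9.98193290666677 q [ 0.035  0.581 -0.721  1.398  0.384  1.307  0.868]
tool units (30mm): [-0.511  0.891  3.808]
```

View pics/w8.png

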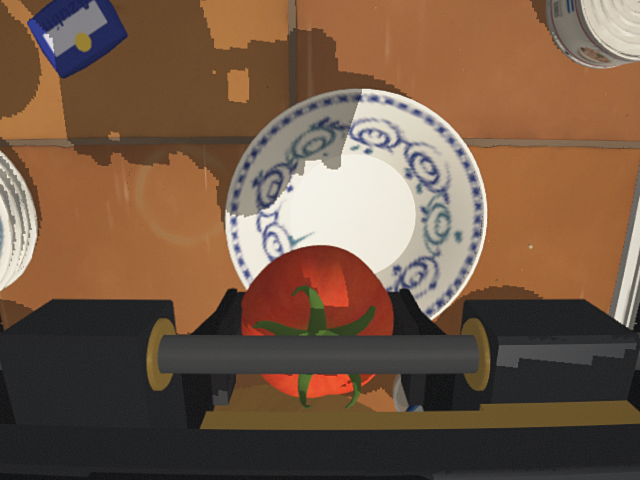

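servo_tool:
  increments:
    - {"jaw": 0.5, "xyz": [-0.3, 0.45, 0], "dr": [0, 0, 0]}
    - {"jaw": 0.5, "xyz": [-0.27, 0.44, 0.3], "dr": [0, 0, 0]}
    - {"jaw": 0.5, "xyz": [0, 0, 0.7], "dr": [0, 0, 0]}
    - {"jaw": 0.5, "xyz": [0, 0, 0.7], "dr": [0, 0, 0]}
    - {"jaw": 0.5, "xyz": [0, 0, 0.7], "dr": [0, 0, 0]}
    - {"jaw": 0.5, "xyz": [0, 0, 0.6], "dr": [0, 0, 0]}
    - {"jaw": 0.5, "xyz": [0, 0, 0.4], "dr": [0, 0, 0]}
    - {"jaw": 0.5, "xyz": [0, 0, 0.3], "dr": [0, 0, 0]}
    - {"jaw": 0.5, "xyz": [0, 0, 0.2], "dr": [0, 0, 0]}
    - {"jaw": 0.5, "xyz": [0, 0, 0], "dr": [0, 0, 0]}

```text
time_s: 21.3
position: [0.6349, 0.2836, 0.0274]
tcp_rot: [-0.0, 1.0, -0.0, -0.001]
wrist_force: [0.6, -0.6, -1.2]
finger_gap: 0.0575
gripper_force: 10.0
```

servo_tool:
  increments:
    - {"jaw": 0.5, "xyz": [0, 0, 0.08], "dr": [0, 0, 0]}
    - {"jaw": 0.5, "xyz": [0, 0, 0], "dr": [0, 0, 0]}
    - {"jaw": 0.68, "xyz": [0, 0, 0], "dr": [0, 0, 0]}
    - {"jaw": 0.74, "xyz": [0, 0, 0], "dr": [0, 0, 0]}
    - {"jaw": 0.8, "xyz": [0, 0, 0], "dr": [0, 0, 0]}
    - {"jaw": 0.8, "xyz": [0, 0, 0], "dr": [0, 0, 0]}
    - {"jaw": 0.8, "xyz": [0, 0, 0], "dr": [0, 0, 0]}
    - {"jaw": 0.8, "xyz": [0, 0, 0], "dr": [0, 0, 0]}

```text
time_s: 21.97
position: [0.6356, 0.2839, 0.0255]
tcp_rot: [-0.0, 1.0, -0.0, 0.0]
wrist_force: [0.4, 0.2, -0.7]
finger_gap: 0.0694
gripper_force: 0.0
```

servo_tool:
  increments:
    - {"jaw": 0.8, "xyz": [0, 0, -0.3], "dr": [0, 0, 0]}
    - {"jaw": 0.8, "xyz": [0, 0, -0.7], "dr": [0, 0, 0]}
    - {"jaw": 0.8, "xyz": [0, 0, -0.9], "dr": [0, 0, 0]}
    - {"jaw": 0.8, "xyz": [0, 0, -0.9], "dr": [0, 0, 0]}
    - {"jaw": 0.8, "xyz": [0, 0, -0.9], "dr": [0, 0, 0]}
    - {"jaw": 0.8, "xyz": [0, 0, -0.9], "dr": [0, 0, 0]}
    - {"jaw": 0.9, "xyz": [0, 0, -0.8], "dr": [0, 0, 0]}
    - {"jaw": 1, "xyz": [0, 0, 0], "dr": [0, 0, 0]}

```text
time_s: 22.63
position: [0.6371, 0.2854, 0.1942]
tcp_rot: [-0.0, 1.0, 0.002, 0.004]
wrist_force: [0.4, 0.2, 0.3]
finger_gap: 0.0769
gripper_force: 0.0
```

```bash
python3 - <<'E'
from h import *
d=grab('wrist','w9.png'); im=d['pixels'];hsv=cv2.cvtColor(im,cv2.COLOR_BGR2HSV)
m=((hsv[...,0]<8)|(hsv[...,0]>172))&(hsv[...,1]>170)&(hsv[...,2]>110)|((hsv[...,0]>35)&(hsv[...,0]<80)&(hsv[...,1]>80)); m[310:]=0
blob(d,m,.036)
to([.394,.318,.185])
E
```

```text
circ 314.25 219.375 39.25189208984375 [0.632 0.282 0.036] bbox 275 181 78 77 [0.632 0.282 0.036]
t 22.6833 p [0.636 0.285 0.191] a -3.1413950368796373 tilt [ 0.005  0.002 -1.   ] F [-0.312  0.151 -0.245] gap 0.07985418322655155 0.0 q [-0.026  0.604 -0.72   1.259  0.39   1.411  0.857]
tool units (30mm): [8.084 1.102 0.175]
```

servo_tool:
  increments:
    - {"jaw": 1, "xyz": [0.6, 0, 0], "dr": [0, 0, 0]}
    - {"jaw": 1, "xyz": [0.9, 0.15, 0], "dr": [0, 0, 0]}
    - {"jaw": 1, "xyz": [0.9, 0.15, 0], "dr": [0, 0, 0]}
    - {"jaw": 1, "xyz": [0.9, 0.15, 0], "dr": [0, 0, 0]}
    - {"jaw": 1, "xyz": [0.9, 0.15, 0], "dr": [0, 0, 0]}
    - {"jaw": 1, "xyz": [0.9, 0.15, 0], "dr": [0, 0, 0]}
    - {"jaw": 1, "xyz": [0.9, 0.15, 0], "dr": [0, 0, 0]}
    - {"jaw": 1, "xyz": [0.9, 0.1, 0], "dr": [0, 0, 0]}
    - {"jaw": 1, "xyz": [0.9, 0.1, 0], "dr": [0, 0, 0]}
    - {"jaw": 1, "xyz": [0.25, 0, 0], "dr": [0, 0, 1]}

```text
time_s: 23.52
position: [0.3897, 0.3178, 0.1869]
tcp_rot: [0.037, 0.999, -0.001, -0.0]
wrist_force: [-0.3, 0.0, 0.6]
finger_gap: 0.0869
gripper_force: 0.0
```

servo_tool:
  increments:
    - {"jaw": 1, "xyz": [0, 0, 0], "dr": [0, 0, 1]}
    - {"jaw": 1, "xyz": [0, 0, 0], "dr": [0, 0, 1]}
    - {"jaw": 1, "xyz": [0, 0, 0], "dr": [0, 0, 1]}
    - {"jaw": 1, "xyz": [0, 0, 0], "dr": [0, 0, 1]}
    - {"jaw": 1, "xyz": [0, 0, 0], "dr": [0, 0, 1]}
    - {"jaw": 1, "xyz": [0, 0, 0], "dr": [0, 0, 1]}
    - {"jaw": 1, "xyz": [0, 0, 0], "dr": [0, 0, 1]}
    - {"jaw": 1, "xyz": [0, 0, 0], "dr": [0, 0, 1]}
    - {"jaw": 1, "xyz": [0, 0, 0], "dr": [0, 0, 1]}
    - {"jaw": 1, "xyz": [0, 0, 0], "dr": [0, 0, 1]}

```text
time_s: 24.35
position: [0.3936, 0.3166, 0.1869]
tcp_rot: [0.428, 0.904, -0.0, -0.0]
wrist_force: [-0.4, 0.2, 0.6]
finger_gap: 0.0867
gripper_force: 0.0
```

servo_tool:
  increments:
    - {"jaw": 1, "xyz": [0, 0, 0], "dr": [0, 0, 1]}
    - {"jaw": 1, "xyz": [0, 0, 0], "dr": [0, 0, 1]}
    - {"jaw": 1, "xyz": [0, 0, 0], "dr": [0, 0, 1]}
    - {"jaw": 1, "xyz": [0, 0, 0], "dr": [0, 0, 1]}
    - {"jaw": 1, "xyz": [0, 0, 0], "dr": [0, 0, 1]}
    - {"jaw": 1, "xyz": [0, 0, 0], "dr": [0, 0, 1]}
    - {"jaw": 1, "xyz": [0, 0, 0], "dr": [0, 0, 1]}
    - {"jaw": 1, "xyz": [0, 0, 0], "dr": [0, 0, 1]}
    - {"jaw": 1, "xyz": [0, 0, 0], "dr": [0, 0, 0.6]}
    - {"jaw": 1, "xyz": [0, 0, 0], "dr": [0, 0, 0]}

```text
time_s: 25.18
position: [0.3936, 0.3166, 0.1869]
tcp_rot: [0.707, 0.707, -0.0, 0.0]
wrist_force: [-0.0, 0.5, 0.5]
finger_gap: 0.0868
gripper_force: 0.0
```

```bash
python3 - <<'E'
from h import *
d=grab('wrist','w10.png');print(proj(d,[.394,.318,.028]))
to([.394,.318,.012])
E
```

```text
[318.3 224.3]
t 25.2333 p [0.394 0.317 0.187] a 1.5748753779078515 tilt [-0.001 -0.001 -1.   ] F [0.733 0.293 0.86 ] gap 0.0871569038202231 0.0 q [-0.092  0.156 -0.73   1.789  0.11   1.239 -0.848]
tool units (30mm): [0.048 0.017 5.833]
```

View pics/w10.png

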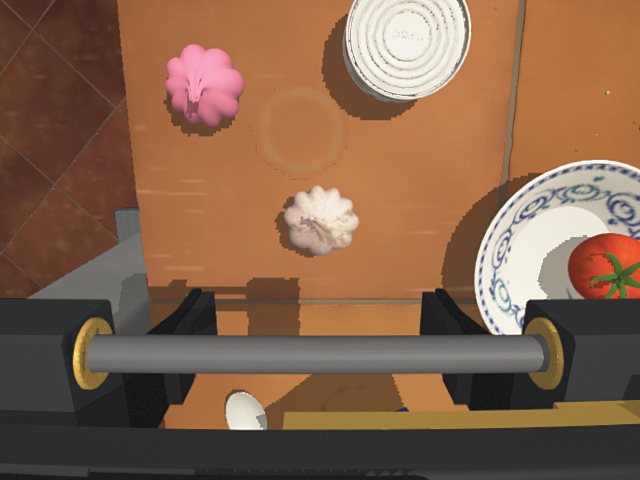

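The white garlic is centred at (321,220), about 2 mm from the estimate; the pink one at (205,85) is left alone. I'm going down.

servo_tool:
  increments:
    - {"jaw": 1, "xyz": [0.12, 0.07, 0.6], "dr": [0, 0, 0]}
    - {"jaw": 1, "xyz": [0, 0, 0.9], "dr": [0, 0, 0]}
    - {"jaw": 1, "xyz": [0, 0, 0.9], "dr": [0, 0, 0]}
    - {"jaw": 1, "xyz": [0, 0, 0.9], "dr": [0, 0, 0]}
    - {"jaw": 1, "xyz": [0, 0, 0.9], "dr": [0, 0, 0]}
    - {"jaw": 1, "xyz": [0, 0, 0.7], "dr": [0, 0, 0]}
    - {"jaw": 1, "xyz": [0, 0, 0.5], "dr": [0, 0, 0]}
    - {"jaw": 1, "xyz": [0, 0, 0.3], "dr": [0, 0, 0]}
    - {"jaw": 1, "xyz": [0, 0, 0.1], "dr": [0, 0, 0]}
    - {"jaw": 1, "xyz": [0, 0, 0], "dr": [0, 0, 0]}

```text
time_s: 26.07
position: [0.3958, 0.3204, 0.0132]
tcp_rot: [0.706, 0.708, -0.0, -0.0]
wrist_force: [0.2, 0.5, 0.3]
finger_gap: 0.0873
gripper_force: 0.0
```

servo_tool:
  increments:
    - {"jaw": 0.5, "xyz": [0, 0, 0], "dr": [0, 0, 0]}
    - {"jaw": 0.5, "xyz": [0, 0, 0], "dr": [0, 0, 0]}
    - {"jaw": 0.5, "xyz": [0, 0, 0], "dr": [0, 0, 0]}
    - {"jaw": 0.5, "xyz": [0, 0, 0], "dr": [0, 0, 0]}
    - {"jaw": 0.5, "xyz": [0, 0, 0], "dr": [0, 0, 0]}
    - {"jaw": 0.5, "xyz": [0, 0, 0], "dr": [0, 0, 0]}
    - {"jaw": 0.5, "xyz": [0, 0, 0], "dr": [0, 0, 0]}
  squeeze: 10

```text
time_s: 26.65
position: [0.3962, 0.3206, 0.0137]
tcp_rot: [0.706, 0.708, 0.0, 0.0]
wrist_force: [-0.6, -1.7, 4.1]
finger_gap: 0.0584
gripper_force: 10.0
```

servo_tool:
  increments:
    - {"jaw": 0.5, "xyz": [0, 0, -0.4], "dr": [0, 0, 0]}
    - {"jaw": 0.5, "xyz": [0, 0, -0.7], "dr": [0, 0, 0]}
    - {"jaw": 0.5, "xyz": [0, 0, -0.9], "dr": [0, 0, 0]}
    - {"jaw": 0.5, "xyz": [0, 0, -0.9], "dr": [0, 0, 0]}
    - {"jaw": 0.5, "xyz": [0, 0, -0.9], "dr": [0, 0, 0]}
    - {"jaw": 0.5, "xyz": [0, 0, -0.6], "dr": [0, 0, 0]}
    - {"jaw": 0.5, "xyz": [0, 0, 0], "dr": [0, 0, 0]}

```text
time_s: 27.23
position: [0.3974, 0.3221, 0.15]
tcp_rot: [0.706, 0.708, 0.003, 0.001]
wrist_force: [-0.2, 0.7, -0.8]
finger_gap: 0.0585
gripper_force: 10.0
```

```bash
python3 - <<'E'
from h import *
to([.569,.284,.145])
E
```

```text
t 27.2333 p [0.397 0.322 0.15 ] a 1.5741616417135262 tilt [ 0.005  0.003 -1.   ] F [-0.221  0.748 -0.769] gap 0.05852251273347991 9.99978657324391 q [-0.105  0.205 -0.733  1.825  0.151  1.162 -0.884]
tool units (30mm): [-1.29   5.716  0.193]
```

servo_tool:
  increments:
    - {"jaw": 0.5, "xyz": [-0.1, 0.6, 0], "dr": [0, 0, 0]}
    - {"jaw": 0.5, "xyz": [-0.2, 0.85, 0], "dr": [0, 0, 0]}
    - {"jaw": 0.5, "xyz": [-0.2, 0.85, 0], "dr": [0, 0, 0]}
    - {"jaw": 0.5, "xyz": [-0.2, 0.85, 0], "dr": [0, 0, 0]}
    - {"jaw": 0.5, "xyz": [-0.2, 0.85, 0], "dr": [0, 0, 0]}
    - {"jaw": 0.5, "xyz": [-0.2, 0.85, 0], "dr": [0, 0, 0]}
    - {"jaw": 0.5, "xyz": [-0.19, 0.86, 0], "dr": [0, 0, -1]}
    - {"jaw": 0.5, "xyz": [0, 0, 0], "dr": [0, 0, -1]}
    - {"jaw": 0.5, "xyz": [0, 0, 0], "dr": [0, 0, -1]}
    - {"jaw": 0.5, "xyz": [0, 0, 0], "dr": [0, 0, -1]}

```text
time_s: 28.07
position: [0.5672, 0.282, 0.1447]
tcp_rot: [0.583, 0.813, -0.001, -0.001]
wrist_force: [-0.6, 0.3, -1.1]
finger_gap: 0.0586
gripper_force: 10.0
```

servo_tool:
  increments:
    - {"jaw": 0.5, "xyz": [0, 0, 0], "dr": [0, 0, -1]}
    - {"jaw": 0.5, "xyz": [0, 0, 0], "dr": [0, 0, -1]}
    - {"jaw": 0.5, "xyz": [0, 0, 0], "dr": [0, 0, -1]}
    - {"jaw": 0.5, "xyz": [0, 0, 0], "dr": [0, 0, -1]}
    - {"jaw": 0.5, "xyz": [0, 0, 0], "dr": [0, 0, -1]}
    - {"jaw": 0.5, "xyz": [0, 0, 0], "dr": [0, 0, -1]}
    - {"jaw": 0.5, "xyz": [0, 0, 0], "dr": [0, 0, -1]}
    - {"jaw": 0.5, "xyz": [0, 0, 0], "dr": [0, 0, -1]}
    - {"jaw": 0.5, "xyz": [0, 0, 0], "dr": [0, 0, -1]}
    - {"jaw": 0.5, "xyz": [0, 0, 0], "dr": [0, 0, -1]}

```text
time_s: 28.9
position: [0.567, 0.2821, 0.145]
tcp_rot: [0.22, 0.976, -0.0, -0.0]
wrist_force: [-0.1, 0.9, -1.2]
finger_gap: 0.0584
gripper_force: 10.0
```

servo_tool:
  increments:
    - {"jaw": 0.5, "xyz": [0, 0, 0], "dr": [0, 0, -1]}
    - {"jaw": 0.5, "xyz": [0, 0, 0], "dr": [0, 0, -1]}
    - {"jaw": 0.5, "xyz": [0, 0, 0], "dr": [0, 0, -1]}
    - {"jaw": 0.5, "xyz": [0, 0, 0], "dr": [0, 0, -1]}
    - {"jaw": 0.5, "xyz": [0, 0, 0], "dr": [0, 0, -1]}
    - {"jaw": 0.5, "xyz": [0, 0, 0], "dr": [0, 0, -0.6]}
    - {"jaw": 0.5, "xyz": [0, 0, 0], "dr": [0, 0, 0]}
    - {"jaw": 0.5, "xyz": [0, 0, 0], "dr": [0, 0, 0]}

```text
time_s: 29.57
position: [0.5671, 0.2821, 0.1451]
tcp_rot: [0.001, 1.0, -0.0, -0.0]
wrist_force: [0.1, -0.1, -0.8]
finger_gap: 0.0582
gripper_force: 10.0
```

```bash
python3 - <<'E'
from h import *
to([.569,.284,.026])
E
```

```text
t 29.5667 p [0.567 0.282 0.145] a 3.140157956590871 tilt [-0.001 -0.    -1.   ] F [ 0.106 -0.143 -0.772] gap 0.05823951719937979 9.999688114476157 q [ 0.117  0.562 -0.901  1.498  0.448  1.301  0.74 ]
tool units (30mm): [-0.065  0.063  3.969]
```

servo_tool:
  increments:
    - {"jaw": 0.5, "xyz": [-0.06, 0.06, 0.5], "dr": [0, 0, 0]}
    - {"jaw": 0.5, "xyz": [0, 0, 0.7], "dr": [0, 0, 0]}
    - {"jaw": 0.5, "xyz": [0, 0, 0.7], "dr": [0, 0, 0]}
    - {"jaw": 0.5, "xyz": [0, 0, 0.7], "dr": [0, 0, 0]}
    - {"jaw": 0.5, "xyz": [0, 0, 0.5], "dr": [0, 0, 0]}
    - {"jaw": 0.5, "xyz": [0, 0, 0.4], "dr": [0, 0, 0]}
    - {"jaw": 0.5, "xyz": [0, 0, 0.3], "dr": [0, 0, 0]}
    - {"jaw": 0.5, "xyz": [0, 0, 0.2], "dr": [0, 0, 0]}
    - {"jaw": 0.5, "xyz": [0, 0, 0], "dr": [0, 0, 0]}

```text
time_s: 30.32
position: [0.5711, 0.284, 0.0256]
tcp_rot: [0.001, 1.0, 0.0, 0.002]
wrist_force: [2.6, -1.1, 2.4]
finger_gap: 0.0583
gripper_force: 10.0
```

servo_tool:
  increments:
    - {"jaw": 0.5, "xyz": [0, 0, 0.06], "dr": [0, 0, 0]}
    - {"jaw": 0.5, "xyz": [0, 0, 0], "dr": [0, 0, 0]}
    - {"jaw": 0.69, "xyz": [0, 0, 0], "dr": [0, 0, 0]}
    - {"jaw": 0.73, "xyz": [0, 0, 0], "dr": [0, 0, 0]}
    - {"jaw": 0.78, "xyz": [0, 0, 0], "dr": [0, 0, 0]}
    - {"jaw": 0.78, "xyz": [0, 0, 0], "dr": [0, 0, 0]}
    - {"jaw": 0.78, "xyz": [0, 0, 0], "dr": [0, 0, 0]}
    - {"jaw": 0.78, "xyz": [0, 0, 0], "dr": [0, 0, 0]}

```text
time_s: 30.98
position: [0.5689, 0.2842, 0.0235]
tcp_rot: [-0.0, 1.0, -0.0, -0.0]
wrist_force: [0.6, 0.4, 0.0]
finger_gap: 0.0675
gripper_force: 0.0
```

servo_tool:
  increments:
    - {"jaw": 0.78, "xyz": [0, 0, -0.3], "dr": [0, 0, 0]}
    - {"jaw": 0.78, "xyz": [0, 0, -0.6], "dr": [0, 0, 0]}
    - {"jaw": 0.78, "xyz": [0, 0, -0.9], "dr": [0, 0, 0]}
    - {"jaw": 0.78, "xyz": [0, 0, -0.9], "dr": [0, 0, 0]}
    - {"jaw": 0.78, "xyz": [0, 0, -0.9], "dr": [0, 0, 0]}
    - {"jaw": 0.78, "xyz": [0, 0, -0.9], "dr": [0, 0, 0]}
    - {"jaw": 0.9, "xyz": [0, 0, -0.9], "dr": [0, 0, 0]}
    - {"jaw": 1, "xyz": [0, 0, 0], "dr": [0, 0, 0]}

```text
time_s: 31.65
position: [0.5707, 0.2859, 0.1921]
tcp_rot: [-0.0, 1.0, 0.002, 0.003]
wrist_force: [1.1, 1.2, -0.3]
finger_gap: 0.075
gripper_force: 0.0
```

```bash
python3 - <<'E'
from h import *
d=grab('wrist','w11.png')
print(proj(d,[.632,.282,.036]),proj(d,[.570,.284,.034]),proj(d,[.444,.004,.051]))
to([.444,.004,.2])
E
```

```text
[313.3 298.8] [315.6 224.9] [-79.9  58.3]
t 31.7 p [0.57  0.285 0.189] a -3.1411650360821404 tilt [ 0.005  0.002 -1.   ] F [ 0.412 -0.965 -0.474] gap 0.07803634530434327 0.0 q [ 0.118  0.532 -0.917  1.439  0.425  1.373  0.758]
tool units (30mm): [ 4.207 -9.375 -0.394]
```

View pics/w11.png

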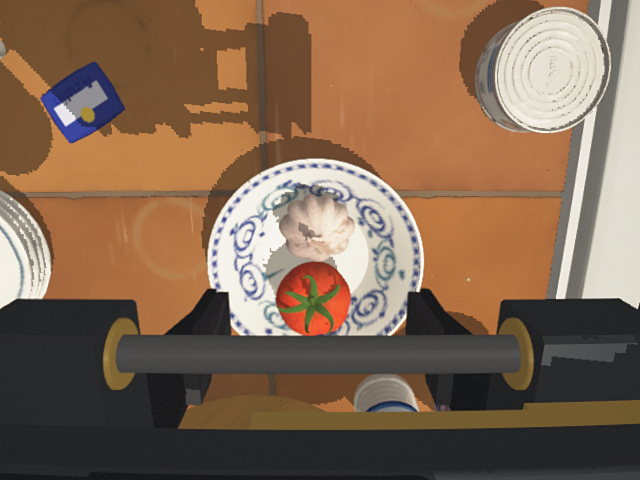

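Garlic is at (317,222) and the tomato at (313,298), side by side in the dish. Next is the cup.

servo_tool:
  increments:
    - {"jaw": 1, "xyz": [0.4, -0.6, 0], "dr": [0, 0, 0]}
    - {"jaw": 1, "xyz": [0.42, -0.9, 0], "dr": [0, 0, 0]}
    - {"jaw": 1, "xyz": [0.42, -0.9, 0], "dr": [0, 0, 0]}
    - {"jaw": 1, "xyz": [0.42, -0.9, 0], "dr": [0, 0, 0]}
    - {"jaw": 1, "xyz": [0.42, -0.9, 0], "dr": [0, 0, 0]}
    - {"jaw": 1, "xyz": [0.42, -0.9, 0], "dr": [0, 0, 0]}
    - {"jaw": 1, "xyz": [0.42, -0.9, 0], "dr": [0, 0, 0]}
    - {"jaw": 1, "xyz": [0.42, -0.9, 0], "dr": [0, 0, 0]}
    - {"jaw": 1, "xyz": [0.42, -0.9, 0], "dr": [0, 0, 0]}
    - {"jaw": 1, "xyz": [0.42, -0.9, 0], "dr": [0, 0, 0]}

```text
time_s: 32.53
position: [0.4426, 0.0219, 0.1852]
tcp_rot: [0.0, 1.0, -0.0, -0.0]
wrist_force: [0.6, -0.8, -0.2]
finger_gap: 0.0869
gripper_force: 0.0
```

servo_tool:
  increments:
    - {"jaw": 1, "xyz": [0, -0.6, 0], "dr": [0, 0, 0]}
    - {"jaw": 1, "xyz": [0, 0, 0], "dr": [0, 0, 1]}
    - {"jaw": 1, "xyz": [0, 0, 0], "dr": [0, 0, 1]}
    - {"jaw": 1, "xyz": [0, 0, 0], "dr": [0, 0, 1]}
    - {"jaw": 1, "xyz": [0, 0, 0], "dr": [0, 0, 1]}
    - {"jaw": 1, "xyz": [0, 0, 0], "dr": [0, 0, 1]}
    - {"jaw": 1, "xyz": [0, 0, 0], "dr": [0, 0, 1]}
    - {"jaw": 1, "xyz": [0, 0, 0], "dr": [0, 0, 1]}
    - {"jaw": 1, "xyz": [0, 0, 0], "dr": [0, 0, 1]}
    - {"jaw": 1, "xyz": [0, 0, 0], "dr": [0, 0, 1]}

```text
time_s: 33.37
position: [0.4434, 0.0052, 0.1852]
tcp_rot: [0.354, 0.935, -0.0, -0.0]
wrist_force: [-0.6, -0.1, 0.6]
finger_gap: 0.0869
gripper_force: 0.0
```

servo_tool:
  increments:
    - {"jaw": 1, "xyz": [0, 0, 0], "dr": [0, 0, 1]}
    - {"jaw": 1, "xyz": [0, 0, 0], "dr": [0, 0, 1]}
    - {"jaw": 1, "xyz": [0, 0, 0], "dr": [0, 0, 1]}
    - {"jaw": 1, "xyz": [0, 0, 0], "dr": [0, 0, 1]}
    - {"jaw": 1, "xyz": [0, 0, 0], "dr": [0, 0, 1]}
    - {"jaw": 1, "xyz": [0, 0, 0], "dr": [0, 0, 1]}
    - {"jaw": 1, "xyz": [0, 0, 0], "dr": [0, 0, 1]}
    - {"jaw": 1, "xyz": [0, 0, 0], "dr": [0, 0, 1]}
    - {"jaw": 1, "xyz": [0, 0, 0], "dr": [0, 0, 0]}
    - {"jaw": 1, "xyz": [0, 0, 0], "dr": [0, 0, 0]}

```text
time_s: 34.2
position: [0.4435, 0.0051, 0.1853]
tcp_rot: [0.628, 0.778, -0.0, -0.0]
wrist_force: [-0.0, 0.6, 0.3]
finger_gap: 0.0872
gripper_force: 0.0
```

```bash
python3 - <<'E'
from h import *
d=grab('wrist','w12.png');print(proj(d,[.444,.004,.051]))
to([.444,.004,.019])
E
```

```text
[318.3 235.3]
t 34.25 p [0.444 0.005 0.185] a 1.7847645693994958 tilt [-0. -0. -1.] F [-0.453  0.311 -0.239] gap 0.0871196352533898 0.0 q [ 0.829 -0.    -0.924  1.924 -0.     1.218  0.119]
tool units (30mm): [-0.039  0.007  5.548]
```

View pics/w12.png

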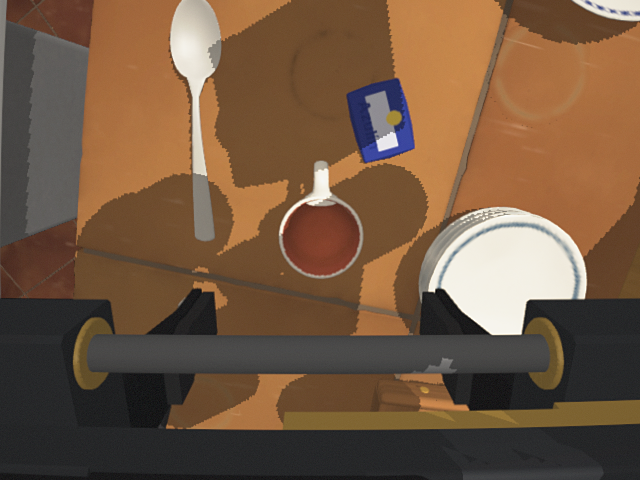

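The cup rim is centred at (321,236) with the handle straight up at (321,175), so it lines up for the grip.

servo_tool:
  increments:
    - {"jaw": 1, "xyz": [0, 0.06, 0.6], "dr": [0, 0, 0]}
    - {"jaw": 1, "xyz": [0, 0, 0.9], "dr": [0, 0, 0]}
    - {"jaw": 1, "xyz": [0, 0, 0.9], "dr": [0, 0, 0]}
    - {"jaw": 1, "xyz": [0, 0, 0.9], "dr": [0, 0, 0]}
    - {"jaw": 1, "xyz": [0, 0, 0.8], "dr": [0, 0, 0]}
    - {"jaw": 1, "xyz": [0, 0, 0.6], "dr": [0, 0, 0]}
    - {"jaw": 1, "xyz": [0, 0, 0.5], "dr": [0, 0, 0]}
    - {"jaw": 1, "xyz": [0, 0, 0.35], "dr": [0, 0, 0]}
    - {"jaw": 1, "xyz": [0, 0, 0], "dr": [0, 0, 0]}
    - {"jaw": 1, "xyz": [0, 0, 0], "dr": [0, 0, 0]}

```text
time_s: 35.08
position: [0.4456, 0.0057, 0.0192]
tcp_rot: [0.628, 0.778, -0.0, -0.0]
wrist_force: [0.5, -0.7, 0.4]
finger_gap: 0.0869
gripper_force: 0.0
```

servo_tool:
  increments:
    - {"jaw": 0.55, "xyz": [0, 0, 0], "dr": [0, 0, 0]}
    - {"jaw": 0.55, "xyz": [0, 0, 0], "dr": [0, 0, 0]}
    - {"jaw": 0.55, "xyz": [0, 0, 0], "dr": [0, 0, 0]}
    - {"jaw": 0.55, "xyz": [0, 0, 0], "dr": [0, 0, 0]}
    - {"jaw": 0.55, "xyz": [0, 0, 0], "dr": [0, 0, 0]}
    - {"jaw": 0.55, "xyz": [0, 0, 0], "dr": [0, 0, 0]}
    - {"jaw": 0.55, "xyz": [0, 0, 0], "dr": [0, 0, 0]}
  squeeze: 15

```text
time_s: 35.67
position: [0.4458, 0.0053, 0.0194]
tcp_rot: [0.629, 0.778, -0.0, 0.0]
wrist_force: [-1.2, -0.4, 6.3]
finger_gap: 0.0596
gripper_force: 14.7
```

servo_tool:
  increments:
    - {"jaw": 0.55, "xyz": [0, 0, -0.4], "dr": [0, 0, 0]}
    - {"jaw": 0.55, "xyz": [0, 0, -0.6], "dr": [0, 0, 0]}
    - {"jaw": 0.55, "xyz": [0, 0, -0.8], "dr": [0, 0, 0]}
    - {"jaw": 0.55, "xyz": [0, 0, -0.8], "dr": [0, 0, 0]}
    - {"jaw": 0.55, "xyz": [0, 0, -0.8], "dr": [0, 0, 0]}
    - {"jaw": 0.55, "xyz": [0, 0, -0.5], "dr": [0, 0, 0]}
    - {"jaw": 0.55, "xyz": [0, 0, 0], "dr": [0, 0, 0]}

```text
time_s: 36.25
position: [0.4473, 0.0055, 0.1388]
tcp_rot: [0.629, 0.778, 0.001, 0.002]
wrist_force: [1.2, 1.3, -1.4]
finger_gap: 0.0593
gripper_force: 15.0
```

```bash
python3 - <<'E'
from h import *
d=load('w12.png');print('saucer rim',on(d,507,300,.042),on(d,430,300,.042),on(d,585,290,.042))
# blue ring of the top saucer in the top view: centre
d=load('top0.png');im=d['pixels'];hsv=cv2.cvtColor(im,cv2.COLOR_BGR2HSV)
m=(hsv[...,1]<70)&(hsv[...,2]>120);k=np.zeros_like(m);k[155:225,295:360]=1
blob(d,m&k,.042)
to([.599,-.013,.13])
E
```

```text
saucer rim [ 0.603 -0.018  0.042] [ 0.542 -0.031  0.042] [0.663 0.003 0.042]
circ 327.169677734375 190.78054809570312 24.484933853149414 [ 0.596 -0.012  0.042] bbox 304 167 47 48 [ 0.595 -0.012  0.042]
t 36.25 p [0.447 0.005 0.139] a 1.7817719353971748 tilt [ 0.004 -0.001 -1.   ] F [ 1.17   1.3   -1.382] gap 0.05926288769285135 14.97356787350327 q [ 0.822  0.075 -0.951  1.978  0.07   1.116  0.053]
tool units (30mm): [-1.661  4.814  0.318]
```

servo_tool:
  increments:
    - {"jaw": 0.55, "xyz": [-0.2, 0.5, 0], "dr": [0, 0, 0]}
    - {"jaw": 0.55, "xyz": [-0.3, 0.8, 0], "dr": [0, 0, 0]}
    - {"jaw": 0.55, "xyz": [-0.3, 0.8, 0], "dr": [0, 0, 0]}
    - {"jaw": 0.55, "xyz": [-0.3, 0.8, 0], "dr": [0, 0, 0]}
    - {"jaw": 0.55, "xyz": [-0.2, 0.8, 0], "dr": [0, 0, -1]}
    - {"jaw": 0.55, "xyz": [0, 0, 0], "dr": [0, 0, -1]}
    - {"jaw": 0.55, "xyz": [0, 0, 0], "dr": [0, 0, -1]}
    - {"jaw": 0.55, "xyz": [0, 0, 0], "dr": [0, 0, -1]}
    - {"jaw": 0.55, "xyz": [0, 0, 0], "dr": [0, 0, -1]}
    - {"jaw": 0.55, "xyz": [0, 0, 0], "dr": [0, 0, -1]}

```text
time_s: 37.08
position: [0.5618, -0.0092, 0.1346]
tcp_rot: [0.424, 0.906, -0.0, -0.001]
wrist_force: [0.4, -0.1, -0.5]
finger_gap: 0.0592
gripper_force: 15.0
```

servo_tool:
  increments:
    - {"jaw": 0.55, "xyz": [0, 0, 0], "dr": [0, 0, -1]}
    - {"jaw": 0.55, "xyz": [0, 0, 0], "dr": [0, 0, -1]}
    - {"jaw": 0.55, "xyz": [0, 0, 0], "dr": [0, 0, -1]}
    - {"jaw": 0.55, "xyz": [0, 0, 0], "dr": [0, 0, -1]}
    - {"jaw": 0.55, "xyz": [0, 0, 0], "dr": [0, 0, -1]}
    - {"jaw": 0.55, "xyz": [0, 0, 0], "dr": [0, 0, -1]}
    - {"jaw": 0.55, "xyz": [0, 0, 0], "dr": [0, 0, -1]}
    - {"jaw": 0.55, "xyz": [0, 0, 0], "dr": [0, 0, -1]}
    - {"jaw": 0.55, "xyz": [0, 0, 0], "dr": [0, 0, -1]}
    - {"jaw": 0.55, "xyz": [0, 0, 0], "dr": [0, 0, -1]}

```text
time_s: 37.92
position: [0.5619, -0.0093, 0.1348]
tcp_rot: [0.038, 0.999, 0.0, -0.001]
wrist_force: [0.1, 0.6, -1.1]
finger_gap: 0.0592
gripper_force: 15.0
```

servo_tool:
  increments:
    - {"jaw": 0.55, "xyz": [0, 0, 0], "dr": [0, 0, -1]}
    - {"jaw": 0.55, "xyz": [0, 0, 0], "dr": [0, 0, 0]}
    - {"jaw": 0.55, "xyz": [0, 0, 0], "dr": [0, 0, 0]}

```text
time_s: 38.17
position: [0.5619, -0.0094, 0.1351]
tcp_rot: [0.001, 1.0, 0.0, -0.001]
wrist_force: [1.2, -0.5, -0.8]
finger_gap: 0.0591
gripper_force: 15.0
```

```bash
python3 - <<'E'
from h import *
d=grab('wrist','w13.png')
C=np.array([.599,-.013])
im=d['pixels'].copy()
for c,col in((C,(0,0,255)),):
  for t in np.linspace(0,2*np.pi,60):
    p=proj(d,[c[0]+.0655*np.cos(t),c[1]+.0655*np.sin(t),.042]);cv2.circle(im,tuple(int(x) for x in p),1,col,-1)
cv2.imwrite('pics/w13b.png',im)
to([.599,-.013,.055])
E
```

```text
t 38.2167 p [ 0.562 -0.009  0.135] a 3.1391115934630425 tilt [-0.001  0.    -1.   ] F [-0.301 -0.399 -1.675] gap 0.059660268090622824 14.974901095582993 q [ 0.832  0.507 -1.137  1.696  0.482  1.254  1.155]
tool units (30mm): [-1.234 -0.121  2.678]
```

View pics/w13b.png

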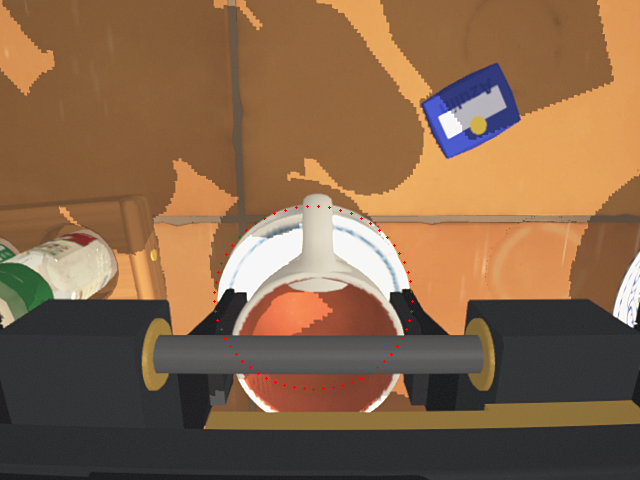

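servo_tool:
  increments:
    - {"jaw": 0.55, "xyz": [-0.6, -0.06, 0], "dr": [0, 0, 0]}
    - {"jaw": 0.55, "xyz": [-0.66, -0.06, 0], "dr": [0, 0, 0]}
    - {"jaw": 0.55, "xyz": [0, 0, 0.5], "dr": [0, 0, 0]}
    - {"jaw": 0.55, "xyz": [0, 0, 0.6], "dr": [0, 0, 0]}
    - {"jaw": 0.55, "xyz": [0, 0, 0.5], "dr": [0, 0, 0]}
    - {"jaw": 0.55, "xyz": [0, 0, 0.4], "dr": [0, 0, 0]}
    - {"jaw": 0.55, "xyz": [0, 0, 0.3], "dr": [0, 0, 0]}
    - {"jaw": 0.55, "xyz": [0, 0, 0.2], "dr": [0, 0, 0]}
    - {"jaw": 0.55, "xyz": [0, 0, 0.15], "dr": [0, 0, 0]}
    - {"jaw": 0.55, "xyz": [0, 0, 0], "dr": [0, 0, 0]}

```text
time_s: 39.05
position: [0.5999, -0.0131, 0.0561]
tcp_rot: [0.0, 1.0, -0.0, -0.0]
wrist_force: [0.6, -0.4, -1.3]
finger_gap: 0.0595
gripper_force: 15.0
```

servo_tool:
  increments:
    - {"jaw": 0.55, "xyz": [0, 0, 0.05], "dr": [0, 0, 0]}
    - {"jaw": 0.55, "xyz": [0, 0, 0], "dr": [0, 0, 0]}
    - {"jaw": 0.55, "xyz": [0, 0, 0], "dr": [0, 0, 0]}

```text
time_s: 39.3
position: [0.6005, -0.013, 0.0557]
tcp_rot: [-0.0, 1.0, -0.0, 0.0]
wrist_force: [-0.6, 0.4, -1.2]
finger_gap: 0.0596
gripper_force: 15.0
```

servo_tool:
  increments:
    - {"jaw": 0.55, "xyz": [0, 0, 0.04], "dr": [0, 0, 0]}
    - {"jaw": 0.55, "xyz": [0, 0, 0], "dr": [0, 0, 0]}
    - {"jaw": 0.7, "xyz": [0, 0, 0], "dr": [0, 0, 0]}
    - {"jaw": 0.75, "xyz": [0, 0, 0], "dr": [0, 0, 0]}
    - {"jaw": 0.8, "xyz": [0, 0, 0], "dr": [0, 0, 0]}
    - {"jaw": 0.85, "xyz": [0, 0, 0], "dr": [0, 0, 0]}
    - {"jaw": 0.85, "xyz": [0, 0, 0], "dr": [0, 0, 0]}
    - {"jaw": 0.85, "xyz": [0, 0, 0], "dr": [0, 0, 0]}

```text
time_s: 39.97
position: [0.6002, -0.013, 0.054]
tcp_rot: [-0.0, 1.0, -0.0, 0.0]
wrist_force: [0.8, -0.7, -0.4]
finger_gap: 0.073
gripper_force: 0.0
```

servo_tool:
  increments:
    - {"jaw": 0.85, "xyz": [0, 0, -0.3], "dr": [0, 0, 0]}
    - {"jaw": 0.85, "xyz": [0, 0, -0.6], "dr": [0, 0, 0]}
    - {"jaw": 0.85, "xyz": [0, 0, -0.9], "dr": [0, 0, 0]}
    - {"jaw": 0.85, "xyz": [0, 0, -0.9], "dr": [0, 0, 0]}
    - {"jaw": 0.85, "xyz": [0, 0, -0.9], "dr": [0, 0, 0]}
    - {"jaw": 0.85, "xyz": [0, 0, -0.9], "dr": [0, 0, 0]}
    - {"jaw": 1, "xyz": [0, 0, -0.8], "dr": [0, 0, 0]}
    - {"jaw": 1, "xyz": [0.9, 0, 0], "dr": [0, 0, 0]}
    - {"jaw": 1, "xyz": [0.9, 0, 0], "dr": [0, 0, 0]}
    - {"jaw": 1, "xyz": [0, 0, 0], "dr": [0, 0, 0]}

```text
time_s: 40.8
position: [0.5429, -0.0124, 0.2135]
tcp_rot: [-0.001, 1.0, -0.001, -0.001]
wrist_force: [-0.1, -0.8, 0.1]
finger_gap: 0.0859
gripper_force: 0.0
```

```bash
python3 - <<'E'
from h import *
st();w=grab('wrist','w14.png');t=grab('top','t2.png')
a=w['pixels'][150:450,150:490]
b=cv2.resize(t['pixels'][150:310,170:480],None,fx=1.4,fy=1.87)[:300]
cv2.imwrite('pics/fin.png',np.hstack([a,b]))
print(a.shape,b.shape,proj(w,[.599,-.013,.034]),proj(w,[.6,-.013,.085]))
for p in([.599,-.013,.042],[.604,.284,.037],[.585,-.3015,.113],[.581,-.2375,.112]): print(proj(t,p))
E
```

```text
t 40.8 p [ 0.543 -0.012  0.213] a -3.1400549398419204 tilt [-0.001 -0.002 -1.   ] F [-0.095 -0.803  0.057] gap 0.08592672215672026 0.0 q [ 0.928  0.392 -1.215  1.646  0.376  1.369  1.232]Traceback (most recent call last):
  File "<stdin>", line 5, in <module>
    return _nx.concatenate(arrs, 1, dtype=dtype, casting=casting)
           ~~~~~~~~~~~~~~~^^^^^^^^^^^^^^^^^^^^^^^^^^^^^^^^^^^^^^^
ValueError: all the input array dimensions except for the concatenation axis must match exactly, but along dimension 0, the array at index 0 has size 300 and the array at index 1 has size 299
```

I've used all 14 views, so I'll check the cup by numbers.

```bash
python3 - <<'E'
from h import *
w=load('w14.png');t=load('t2.png')
print('pred saucer rim c',proj(w,[.599,-.013,.042]),'cup rim c',proj(w,[.6,-.013,.085]))
for n,d,P in(('wrist',w,[.6,-.013]),('top',t,[.6,-.013])):
    im=d['pixels'];hsv=cv2.cvtColor(im,cv2.COLOR_BGR2HSV)
    u,v=proj(d,[P[0],P[1],.08]); r=np.linalg.norm(proj(d,[P[0],P[1]+.029,.08])-[u,v])
    yy,xx=np.mgrid[:480,:640]
    near=np.hypot(xx-u,yy-v)<r*1.6
    if n=='wrist': near&=yy<300
    print(n,u,v,r,'hsv centre',hsv[int(v),int(u)])
    m=near&(hsv[...,1]>100); blob(d,m,.078)
    near=np.hypot(xx-u,yy-v)<r*3
    if n=='wrist': near&=yy<300
    m=(near&(hsv[...,1]<80)&(hsv[...,2]>110)); blob(d,m,.042)
for jc in([.585,-.3015,.113],[.581,-.2375,.112]):
    u,v=proj(t,jc);print('jar px',u,v,t['pixels'][int(v),int(u)])
E
```

```text
pred saucer rim c [318.4 287.8] cup rim c [318.3 309.8]
wrist 318.3 307.1 37.7001326257614 hsv centre [  7 166 152]
circ 317.5 299.0 33.500099182128906 [ 0.594 -0.014  0.078] bbox 284 282 68 18 [ 0.588 -0.013  0.078]
circ 318.1941833496094 283.6298522949219 75.38935852050781 [ 0.595 -0.013  0.042] bbox 244 210 150 90 [ 0.57  -0.013  0.042]
top 327.9 185.2 10.801851693112576 hsv centre [ 18  44 144]
circ 323.0 188.5 4.031229019165039 [0.592 0.    0.078] bbox 319 187 9 3 [ 0.592 -0.001  0.078]
circ 328.2156982421875 185.0196075439453 32.31454086303711 [ 0.613 -0.015  0.042] bbox 305 153 56 63 [ 0.614 -0.028  0.042]
jar px 437.8 184.4 [ 77 128 163]
jar px 413.5 186.5 [150 188 152]
```

servo_tool:
  increments:
    - {"jaw": 1, "xyz": [0.8, 0, 0], "dr": [0, 0, 0]}
    - {"jaw": 1, "xyz": [0.9, 0, 0], "dr": [0, 0, 0]}
    - {"jaw": 1, "xyz": [0.9, 0, 0], "dr": [0, 0, 0]}
    - {"jaw": 1, "xyz": [0.9, -0.9, 0], "dr": [0, 0, 0]}
    - {"jaw": 1, "xyz": [0, -0.9, 0], "dr": [0, 0, 0]}
    - {"jaw": 1, "xyz": [0, -0.9, 0], "dr": [0, 0, 0]}
    - {"jaw": 1, "xyz": [0, -0.9, 0], "dr": [0, 0, 0]}
    - {"jaw": 1, "xyz": [0, -0.9, 0], "dr": [0, 0, 0]}
    - {"jaw": 1, "xyz": [0, 0, 0], "dr": [0, 0, 0]}

```text
time_s: 41.65
position: [0.4524, -0.1437, 0.2155]
tcp_rot: [0.002, 1.0, 0.0, 0.001]
wrist_force: [-0.0, -1.2, 0.2]
finger_gap: 0.0869
gripper_force: 0.0
```

```bash
python3 - <<'E'
from h import *
st();t=grab('top','t3.png');d=t
im=d['pixels'];hsv=cv2.cvtColor(im,cv2.COLOR_BGR2HSV);yy,xx=np.mgrid[:480,:640]
u,v=proj(d,[.6,-.013,.08]);R_=np.hypot(xx-u,yy-v)
blob(d,(R_<15)&(hsv[...,1]>90),.078)
blob(d,(R_<36)&(hsv[...,1]<80)&(hsv[...,2]>110),.042)
o=load('top0.png');ho=cv2.cvtColor(o['pixels'],cv2.COLOR_BGR2HSV)
blob(o,(R_<36)&(ho[...,1]<80)&(ho[...,2]>110),.042)
# dish shift: compare templates of the blue ring before/after; jars' caps vs prediction
for a,b in((o,ho),(d,hsv)):
    m=(b[...,1]<110)&(b[...,2]>90)&(xx>180)&(xx<258)&(yy>150)&(yy<228);blob(a,m,.037)
for nm,jc,lo,hi in(('A',[.585,-.3015,.113],10,30),('B',[.581,-.2375,.112],0,180)):
    print(nm,proj(t,jc))
k=(xx>370)&(xx<480)&(yy>165)&(yy<215)
blob(d,k&(hsv[...,0]>20)&(hsv[...,0]<32)&(hsv[...,1]>150),.113)
blob(d,k&(R_>0)&(hsv[...,2]<60)&(yy<200)&(xx<430)&(xx>395),.112)
# red / garlic in dish
blob(d,(xx>180)&(xx<258)&(yy>150)&(yy<228)&((hsv[...,0]<8)|(hsv[...,0]>172))&(hsv[...,1]>170),.036)
E
```

```text
t 41.65 p [ 0.452 -0.144  0.215] a 3.1371467764860355 tilt [ 0.001  0.001 -1.   ] F [-0.042 -1.175  0.201] gap 0.08693815682280824 0.0 q [ 1.436  0.141 -1.284  1.805  0.14   1.297  1.683]
circ 327.5 183.5 10.12432861328125 [ 0.605 -0.012  0.078] bbox 318 174 20 19 [ 0.605 -0.014  0.078]
circ 324.0 192.5 27.986703872680664 [ 0.591 -0.003  0.042] bbox 303 167 48 48 [ 0.595 -0.011  0.042]
circ 324.0 192.5 27.986703872680664 [ 0.591 -0.003  0.042] bbox 303 167 48 48 [ 0.595 -0.011  0.042]
circ 212.5149383544922 190.18243408203125 39.50286102294922 [0.606 0.307 0.037] bbox 181 160 72 62 [0.604 0.294 0.037]
circ 212.55357360839844 190.2232208251953 39.50912857055664 [0.606 0.306 0.037] bbox 181 160 72 62 [0.604 0.294 0.037]
A [437.8 184.4]
B [413.5 186.5]Traceback (most recent call last):
  File "<stdin>", line 15, in <module>
  File "h.py", line 26, in blob
    c=max(cv2.findContours(m.astype('uint8'),0,2)[0],key=cv2.contourArea);(u,v),r=cv2.minEnclosingCircle(c);x,y,w,h=cv2.boundingRect(c)
ValueError: max() iterable argument is empty
```

The cup is within about 7 mm of the saucer centre. The saucers and dish haven't moved, and the gripper is open and clear of everything.

```bash
python3 -c "
from rig import ctrl
print(ctrl.close_job())"
```

```text
the job is handed in; nothing more can be done
None
```

I placed all five things and handed the job in at about 42 s of the 125 s, but the hand-in gave no verdict. Both jars were seen upright in the inner holes, the tomato and garlic lie side by side in the dish, and the cup measured within about 7 mm of the saucer centre. My last numeric check on the jars failed, so they rest on the close-up views taken right after each was placed.

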